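# Knock home the two clamp pins on a wash-arm service bracket

## Task

The dishwasher's wash arm lies in its service bracket with both sprung clamp pins still standing out. Take the mallet by its handle and knock the stiff pins fully home, the upright pin first and then the sloping one, striking each with a brisk blow of the mallet's face, square along the pin, not a slow push and not with the gripper. Then stand the mallet on its head on the white sink board again and let go, leaving the bowl, mug and tumbler undisturbed.

Things in the scene. Friction and masses are not known exactly. Their poses are not given: they have to be found in the camera images.
- mallet: Rubber mallet, 0.35 kg, standing on a flat face of its dark cylindrical head (60 mm diameter, 86 mm tall). Origin at the centre of the lower face (flat to 27 mm radius), z up along the head. The wooden handle runs level along -x, from 30 to 175 mm from the head's axis, 24 mm wide (y), 28 mm high, its centre line 48 mm above the lower face.
- sink_board: White board fixed over the sink, 380 mm (x) by 360 mm (y), 14 mm thick; origin at the centre of its underside, so its top is at z = +14 mm. It does not move between starts.
- bracket: Fixed aluminium base plate 110 mm (x) by 230 mm (y) by 8 mm with a flat steel wash arm (290 mm long along y, 36 mm wide, top 43 mm above the underside; grey hub in the middle with its cap up to 57 mm). Origin at the centre of the plate's underside, z up.
- upright_clamp: Fixed grey clamp on the bracket, block 56 x 44 x 52 mm with an upright boss (42 mm diameter) up to 80 mm above its origin, the centre of the block's underside, 8 mm above the bench. Axes parallel to the bracket's. It stands 65 mm to one side of the bracket's middle along the bracket's y; which side varies.
- sloping_clamp: The same kind of clamp on the other side; its boss leans 35 degrees from vertical toward the clamp's -x, its end centre 20 mm toward -x of and 73 mm above the block's origin.
- upright_pin_top (a point): Centre of the flat top of the upright clamp's steel pin (head 32 mm diameter, 8 mm thick, 30 mm out of the boss at the start). Moves with the pin; its z axis points out along the pin (straight up), x and y as the clamp's when upright.
- sloping_pin_top (a point): The same point on the sloping clamp's pin, of the same size; z points out along the pin, 35 degrees from vertical, leaning toward the clamp's -x; y is the clamp's y.
- upright_pin (a joint): Travel of the upright pin into its boss, m: 0 = out, 0.020 = fully home. Its spring and grip ring resist with 7 to 10 N; the ring holds the pin as deep as it has been driven, so further blows drive it further.
- sloping_pin (a joint): The same for the sloping pin.
- bowl: White bowl, 150 mm wide, 69 mm high, standing on the sink board; bystander. Origin at the centre of its underside.
- mug: White mug, 84 mm diameter, 91 mm high, standing on the sink board; bystander. Origin at the middle of its footprint including the handle.
- tumbler: Upturned glass, 72 mm diameter, 106 mm high, standing on the bench beside the bracket; bystander. Origin at the centre of its underside.
Not all that is in view belongs to the job. Of the things that look like the mallet, the larger one is meant.

How it is judged:
On the way, in this order (a step that is already met when the one before it is completed fails the run):
1. the upright pin is struck: driven in at more than 0.08 m/s by the mallet, whose head is within 0.3 rad of the pin's axis (value of joint upright_pin between 0.001 and 0.017 m and velocity of joint upright_pin above 0.08 m/s and contact force between mallet and upright_clamp above 0.3 N and angle between the z axis of mallet and the z axis of upright_pin_top, either way round below 0.3 rad).
2. the upright pin is home (over 18 mm) while the sloping pin is still out (value of joint upright_pin above 0.018 m and value of joint sloping_pin below 0.01 m), for 0.2 s.
3. the sloping pin is struck in the same way along its own axis (value of joint sloping_pin between 0.001 and 0.017 m and velocity of joint sloping_pin above 0.08 m/s and contact force between mallet and sloping_clamp above 0.3 N and angle between the z axis of mallet and the z axis of sloping_pin_top, either way round below 0.3 rad).
4. the sloping pin is home (over 18 mm) (value of joint sloping_pin above 0.018 m), for 0.2 s.
At the end, for the whole second after the job is handed in: Both pins are more than 18 mm in (of 20 mm); the mallet is at rest, standing on its head within 0.15 rad of upright on the top of the sink board (underside within 5 mm of the board's top, head's axis within the board's outline), released (value of joint each of upright_pin, sloping_pin above 0.018 m and angle between mallet's own z axis and vertical below 0.15 rad and z of mallet in the frame of sink_board between 0.009 and 0.019 m and x of mallet in the frame of sink_board between -0.19 and 0.19 m and y of mallet in the frame of sink_board between -0.18 and 0.18 m and linear speed of mallet below 0.02 m/s); the robot touches nothing.
It fails at once if the fingers or arm touch a clamp or its pin (contact force between any of the arm, the fingers and upright_clamp above 1 N or contact force between any of the arm, the fingers and sloping_clamp above 1 N).
It fails at once if the bowl is shifted more than 30 mm or tipped (distance of bowl from where it was at the start of the episode above 0.03 m or angle between bowl's own z axis and vertical above 0.4 rad).
It fails at once if the mug is shifted more than 30 mm or tipped (distance of mug from where it was at the start of the episode above 0.03 m or angle between mug's own z axis and vertical above 0.4 rad).
It fails at once if the tumbler is shifted more than 30 mm or tipped (distance of tumbler from where it was at the start of the episode above 0.03 m or angle between tumbler's own z axis and vertical above 0.4 rad).
It also fails if it takes over 64 s, if anything falls off the work surface, if the arm or the gripper's body presses on something with over 40 N, if the wrist force passes 120 N, or if a joint passes its speed limit or range.

## Robot

A 7-joint arm with a two-finger parallel gripper is mounted at the origin on a cart in front of the work surface, level with it; the furniture and walls round the work are solid. World frame = base frame: x ahead of the robot, y to its left, z up, the work surface at z = 0. Lengths are in m, angles in rad, forces in N, time in s.
With the tool pointing down it reaches from about 0.425 to 0.925 m from the base axis. Payload 6.8 kg.
Tool frame: the origin (TCP) lies on the centre line of the jaws, within the pads' length; the fingertips stand robot.finger_overhang ahead of it and the grasp point (between the pads) lies 3 mm ahead of it (robot.finger_overhang is the distance from the TCP to the fingertips, in m); z points along the fingers, y is the line along which they close (so a half turn about z gives the same grasp; the last joint's range is limited). The gripper opens to 88 mm and grips with 3 to 60 N. Pads are 20 mm wide; open, the fingers measure 115 mm over their backs; the gripper's body (75 mm by 178 mm) begins 61 mm behind the grasp point.
Start: joints at [-0.108, 0.477, 0.022, 1.555, -0.011, 1.109, -0.083], TCP at [0.675, 0, 0.245] pointing down, gripper open.
Joint ranges: [-2.96, 2.96], [-0.34, 2.1], [-1.41, 1.46], [0.24, 2.44], [-1.37, 4.51], [0.17, 1.92], [-2.96, 2.96]. Speed limits (rad/s): [2.39, 2.39, 3.14, 3.14, 3.14, 3.14, 3.14].

## Interface

Orientations are given as a 3x3 rotation matrix whose columns are the frame's x, y, z axes.
In Python, from bench import telemetry, grab_frame, get_calibration, workorder, nets, robot gives the robot as it stands.
- The arm moves only by the tool drive_tool, never from a script. Its arguments are lists of equal length, an entry for each row: "delta_pos": the shift along the tool's x, y, z in mm, a list of three; "rot": the turn, a rotation vector about the tool's x, y, z in units of 5 degrees (1.0 is 5 degrees), a list of three. A call has 1 to 10 rows; each row shifts and turns the commanded pose from where the row before left it, along the tool's axes as they then stand; what a row does not reach is not made up. A row lasts 1/10 s, in which the tool goes at most 50 mm and 8.59 degrees, less where a joint would pass 70% of its speed; a pose out of reach is approached as far as the arm can. A call with a gripper value outside its range is refused whole. "hand" is the closure, from -1 (fully open) to 1 (shut), set as the call begins (left out, the last holds). The fingers move at their own pace and stop on an object; "squeeze" is the grip in N (left out, the last holds). Time passes only in rows, so rows that do not move let the fingers close. It gives the time, the measured TCP pose, the force, the opening and the grip force at its end, in the units of the state.
- telemetry.sense(): the state, without advancing time (a new reading comes with each control period).
- grab_frame(name): name is "scene" or "side" or "wrist"; returns the picture (384x512x3 uint8, red, green, blue); there is no depth.
- get_calibration(name): a dict with "camera_matrix" (3x3 intrinsics, pixels), "dist_coeffs" ([k1, k2, p1, p2, k3] as OpenCV has them; the pictures are not rectified), "position" and "attitude" of the camera in the world. Camera axes: x right, y down, z forward; pixel columns grow to the right and rows downward; lengths in m; the calibration is good to about 2 mm. A picture is of the moment at which its call begins: read the wrist's pose just before it. get_calibration takes no time and is no camera call; for the wrist camera it gives the pose at the moment of the call.
- workorder.hand_in(): hands the job in; it is judged then, once.
Trained networks look in the newest picture that a camera, given by its name, has taken for a name from the list of things; names that differ only in an ending like _2 or _b are one class to them, and where a whole thing is asked for, a point or a joint stands for the part that bears it (a point fixed in the world has none). Each returns a list of dicts, best first, with "confidence" (0 to 1); they miss things now and then, are a little off and sometimes report something else, mostly with a low value. They report only what shows in the picture. A call takes as long as a camera call. They do not tell look-alikes from the thing itself.
- nets.recognise(target, camera): "rect" ([left, top, width, height] in pixels, round what is visible of it).
- nets.place_of(target, camera): "uv" ([column, row] in pixels: a listed point, or the origin of a listed thing).
The state is a dict: "clock": time; "qpos": joint angles; "qd": joint speeds; "joint_efforts": joint torques, N m; "position": TCP position; "tool_rot": TCP orientation; "contact_force": force on the tool from outside, world axes, zero at the start; "ft_torque": the same for the moment, N m; "gripper_width": finger opening in m; "grip_force": force on a finger pad.
Only numpy, scipy, OpenCV 4.12 (cv2) and the standard library are available. Lean on these libraries where they do the work, as an engineer would, in place of code of your own. Each camera call takes 0.05 s, during which the arm holds its last target. There are 200 camera calls.

## Working session

There is one attempt and no reset: what is moved stays moved. The work goes in short steps, Python scripts to look and compute and a tool call to move; the robot and the scene stay as the last step left them, time stands still between calls to the robot, and variables do not carry over. Pictures are saved under pics/ and viewed, at most 10 in all, crops included, and the job is handed in when it is done.

Besides the shell and the picture viewer there is one more tool, called after "Emit:" by a JSON object that holds its "fn" and its "kwargs", one argument or row to a line. drive_tool: Moves the arm, as the interface text tells. Its arguments: {"type":"object","properties":{"delta_pos":{"type":"array"},"rot":{"type":"array"},"hand":{"type":"number"},"squeeze":{"type":"number"}},"required":["delta_pos","rot"]}

```bash
ls; mkdir -p pics
cat > h.py <<'E'
import numpy as np, cv2
from bench import telemetry, grab_frame, get_calibration, workorder, nets, robot
def cal(n):
    c=get_calibration(n); return {k:np.array(v,float) for k,v in c.items() if k in("camera_matrix","dist_coeffs","position","attitude")}
def ray(c,uv):
    p=cv2.undistortPoints(np.array([[uv]],float),c["camera_matrix"],c["dist_coeffs"])[0,0]
    d=c["attitude"]@np.array([p[0],p[1],1]); return c["position"],d/np.linalg.norm(d)
def onz(c,uv,z):
    o,d=ray(c,uv); return o+d*(z-o[2])/d[2]
def tri(rays):
    A=np.zeros((3,3));b=np.zeros(3)
    for o,d in rays:
        P=np.eye(3)-np.outer(d,d);A+=P;b+=P@o
    x=np.linalg.solve(A,b); return x,[float(np.linalg.norm((np.eye(3)-np.outer(d,d))@(x-o))) for o,d in rays]
def proj(c,X):
    R=c["attitude"].T; 
    return cv2.projectPoints(np.atleast_2d(X).astype(float),cv2.Rodrigues(R)[0],-R@c["position"],c["camera_matrix"],c["dist_coeffs"])[0][:,0]
def save(n,f,crop=None,s=1):
    im=grab_frame(n)
    if crop: x,y,w,h=crop; im=im[y:y+h,x:x+w]
    im=cv2.resize(im,None,fx=s,fy=s); cv2.imwrite(f,im[:,:,::-1]); return im
E
python3 - <<'E'
from h import *
np.set_printoptions(precision=4,suppress=True)
ims=[grab_frame(n) for n in("scene","side")]
cv2.imwrite("pics/a.png",cv2.resize(ims[0],None,fx=1.5,fy=1.5)[:,:,::-1]);cv2.imwrite("pics/b.png",cv2.resize(ims[1],None,fx=1.5,fy=1.5)[:,:,::-1])
print(robot.finger_overhang, telemetry.sense())
for n in("scene","side","wrist"):print(n,cal(n))
for t in("mallet","sink_board","bracket","upright_clamp","sloping_clamp","upright_pin_top","sloping_pin_top","bowl","mug","tumbler"):
  for n in("scene","side"):
    print(t,n,[(np.round(r["uv"],1).tolist(),round(r["confidence"],2)) for r in nets.place_of(t,n)])
E
```

```text
pics
0.022 {'clock': 0.1, 'qpos': array([-0.1081,  0.4777,  0.0224,  1.5563, -0.0115,  1.1093, -0.0831]), 'qd': array([ 0.0011, -0.0011, -0.0003, -0.0025, -0.0003, -0.0011, -0.0008]), 'joint_efforts': array([  0.0047, -58.4088,   1.5399, -27.3312,  -0.0543,   0.0131,
         0.0001]), 'position': array([ 0.6745, -0.    ,  0.2438]), 'tool_rot': array([[ 0.    ,  1.    , -0.0016],
       [ 1.    , -0.    , -0.0002],
       [-0.0002, -0.0016, -1.    ]]), 'contact_force': array([ 0.6259, -0.7382,  0.1126]), 'ft_torque': array([ 0.0236, -0.0187, -0.0228]), 'grip_force': 0.0, 'gripper_width': 0.08779211969448797}
scene {'camera_matrix': array([[365.2517,   0.    , 257.8232],
       [  0.    , 365.2517, 190.3347],
       [  0.    ,   0.    ,   1.    ]]), 'dist_coeffs': array([-0.0346,  0.    ,  0.    ,  0.    ,  0.    ]), 'position': array([0.1853, 0.9929, 0.7141]), 'attitude': array([[-0.8627, -0.2874,  0.4161],
       [-0.5053,  0.4587, -0.7309],
       [ 0.0192, -0.8408, -0.541 ]])}
side {'camera_matrix': array([[427.8444,   0.    , 257.5758],
       [  0.    , 427.8444, 194.9557],
    
[... 908 characters left out ...]
.5], 0.75)]
bracket side [([272.1, 256.1], 0.58)]
upright_clamp scene [([285.7, 238.1], 0.9)]
upright_clamp side [([288.1, 240.9], 0.66)]
sloping_clamp scene []
sloping_clamp side [([259.2, 261.8], 0.62)]
upright_pin_top scene [([287.7, 206.6], 0.63)]
upright_pin_top side [([290.7, 206.8], 0.48)]
sloping_pin_top scene [([270.7, 241.6], 0.46)]
sloping_pin_top side [([270.7, 231.9], 0.57)]
bowl scene [([309.6, 164.0], 0.9), ([290.4, 181.6], 0.48)]
bowl side [([311.1, 181.7], 0.86), ([289.9, 239.0], 0.62), ([284.3, 196.5], 0.58)]
mug scene [([289.9, 181.3], 0.6)]
mug side [([286.9, 196.3], 0.69), ([269.5, 254.7], 0.62)]
tumbler scene [([233.9, 334.1], 0.7)]
tumbler side [([245.3, 312.6], 0.81)]
```

View pics/a.png

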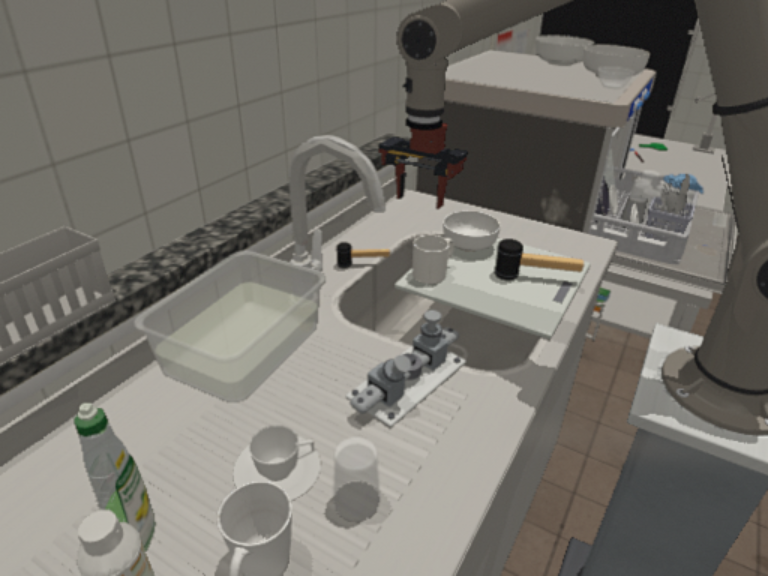

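View pics/b.png

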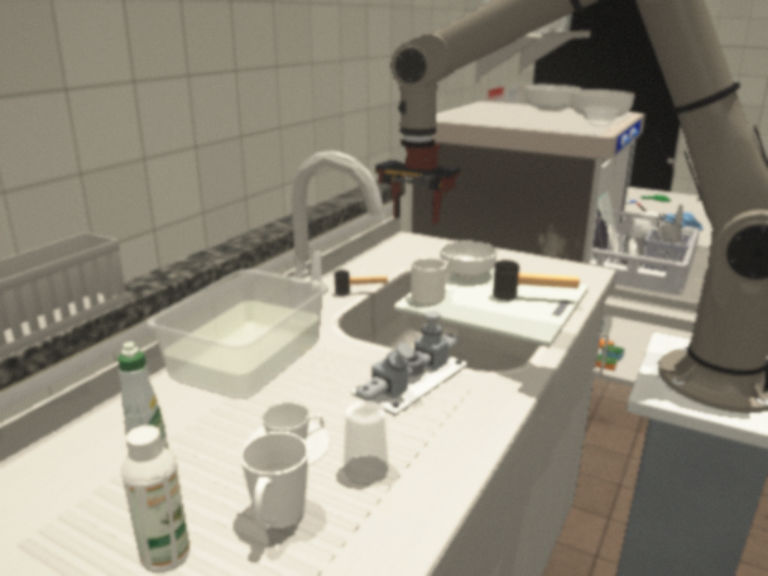

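Run:
```python
from h import *
np.set_printoptions(precision=4,suppress=True)
s,d=cal("scene"),cal("side")
P=dict(mallet=((334.2,180.3),(337,196.2)),small=((228.3,174.9),(228.8,196.4)),board=((332.4,178.8),(330.4,200.3)),bracket=((269.4,255.5),(272.1,256.1)),upc=((285.7,238.1),(288.1,240.9)),uptop=((287.7,206.6),(290.7,206.8)),sltop=((270.7,241.6),(270.7,231.9)),bowl=((309.6,164),(311.1,181.7)),mug=((289.9,181.3),(286.9,196.3)),tumbler=((233.9,334.1),(245.3,312.6)))
for k,(a,b) in P.items():
  x,r=tri([ray(s,a),ray(d,b)]);print(k,x,np.round(r,4))
```

```text
mallet [ 0.5214 -0.2096 -0.0104] [0.0082 0.0082]
small [ 0.9112 -0.0516 -0.0319] [0.0062 0.0062]
board [ 0.5809 -0.3484 -0.0938] [0.0024 0.0024]
bracket [ 0.54    0.2893 -0.0156] [0.002 0.002]
upc [0.5253 0.2139 0.002 ] [0.0029 0.0029]
uptop [0.526  0.2093 0.1146] [0.0056 0.0056]
sltop [0.5035 0.3659 0.1101] [0.0016 0.0016]
bowl [ 0.6294 -0.2084  0.0296] [0.0074 0.0074]
mug [ 0.6542 -0.0626  0.0175] [0.0025 0.0025]
tumbler [0.47   0.573  0.0058] [0.0063 0.0063]
```

The mallet could be confused with two things: the large dark head at scene (339,173) on the board, and the small one at (229,170) on the ledge behind. I choose the large one on the board, whose handle points toward the robot. Next I'll measure with the wrist camera.

```bash
cat > look.py <<'E'
import sys,json
from h import *
np.set_printoptions(precision=4,suppress=True)
f,ts=sys.argv[1],sys.argv[2].split(",")
c=cal("wrist"); im=grab_frame("wrist"); cv2.imwrite(f"pics/{f}.png",im[:,:,::-1])
out={"cal":{k:v.tolist() for k,v in c.items()},"uv":{}}
for t in ts:
    r=nets.place_of(t,"wrist"); out["uv"][t]=[(q["uv"],q["confidence"]) for q in r]
    print(t,[(np.round(q["uv"],1).tolist(),round(q["confidence"],2),onz(c,q["uv"],0.014).round(3)) for q in r])
json.dump(out,open(f+".json","w"),default=lambda o:np.asarray(o).tolist())
E
python3 look.py w1 mallet,bowl,mug,sink_board,upright_pin_top,bracket
```

```text
mallet [([401.1, 165.3], 0.93, array([0.868, 0.001, 0.014]))]
bowl [([227.1, 315.4], 0.78, array([ 0.636, -0.236,  0.014])), ([239.7, 215.7], 0.37, array([ 0.658, -0.069,  0.014]))]
mug [([237.5, 212.4], 0.6, array([ 0.655, -0.064,  0.014]))]
sink_board [([155.0, 265.9], 0.9, array([ 0.533, -0.148,  0.014]))]
upright_pin_top [([136.4, 267.8], 0.63, array([ 0.506, -0.152,  0.014]))]
bracket []
```

Emit:
{"fn": "drive_tool", "kwargs": {
  "delta_pos": [
    [0,-40,-10],
    [0,-40,-10],
    [0,-40,-10],
    [0,-30,-10],
    [0,0,-10],
    [0,0,0],
    [0,0,0]
  ],
  "rot": [
    [0,0,0],
    [0,0,0],
    [0,0,0],
    [0,0,0],
    [0,0,0],
    [0,0,0],
    [0,0,0]
  ]
}}

```text
clock: 2.15
position: [0.5262, 0.0001, 0.2949]
tool_rot: [[0.0, 1.0, 0.001], [1.0, -0.0, 0.0], [0.0, 0.001, -1.0]]
contact_force: [-0.3, 0.4, -0.3]
gripper_width: 0.0878
grip_force: 0.0
```

```bash
python3 look.py w2 mallet,bowl,mug,sink_board,upright_pin_top,bracket
```

```text
mallet [([479.0, 158.1], 0.96, array([0.862, 0.001, 0.014])), ([237.3, 252.1], 0.95, array([ 0.502, -0.153,  0.014]))]
bowl [([316.1, 296.8], 0.89, array([ 0.635, -0.24 ,  0.014]))]
mug [([337.1, 200.3], 0.6, array([ 0.655, -0.065,  0.014]))]
sink_board []
upright_pin_top []
bracket []
```

View pics/w2.png

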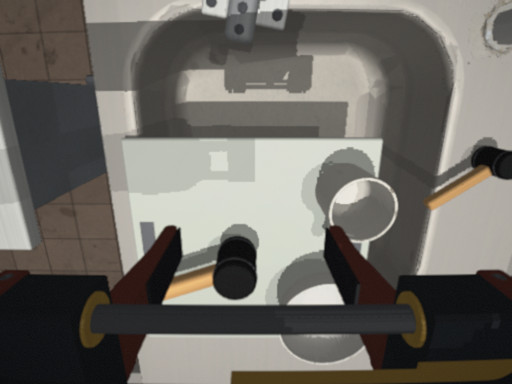

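The wrist picture shows the large mallet head at (236,265) on the board, with its handle running left and slightly down. The mug is at (363,208), the bowl at (322,310), and the small mallet at (490,162) off the board. I'll take a clearer second view.

Emit:
{"fn": "drive_tool", "kwargs": {
  "delta_pos": [
    [-40,-15,0],
    [-40,-15,0],
    [-40,-15,0],
    [-40,-15,0],
    [-40,-15,0],
    [0,0,0],
    [0,0,0]
  ],
  "rot": [
    [0,0,0],
    [0,0,0],
    [0,0,0],
    [0,0,0],
    [0,0,0],
    [0,0,0],
    [0,0,0]
  ]
}}

```text
clock: 3.2
position: [0.4498, -0.2007, 0.2946]
tool_rot: [[0.003, 1.0, -0.0], [1.0, -0.003, 0.0], [0.0, -0.0, -1.0]]
contact_force: [0.8, 0.3, -0.0]
gripper_width: 0.0876
grip_force: 0.0
```

```bash
python3 look.py w3 mallet,bowl,mug,sink_board
python3 - <<'E'
from h import *
import json
im=cv2.imread("pics/w3.png");cv2.imwrite("pics/w3c.png",cv2.resize(im[60:300,80:400],None,fx=2.5,fy=2.5,interpolation=cv2.INTER_CUBIC))
E
```

```text
mallet [([286.2, 123.8], 0.63, array([ 0.497, -0.152,  0.014]))]
bowl [([376.6, 183.6], 0.91, array([ 0.636, -0.239,  0.014]))]
mug [([403.5, 58.2], 0.63, array([ 0.651, -0.065,  0.014]))]
sink_board []
```

View pics/w3c.png

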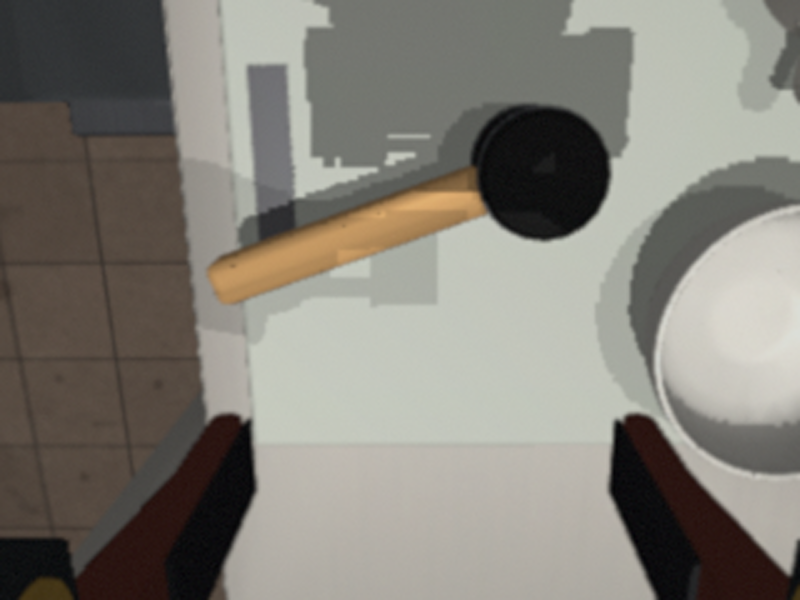

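The close crop confirms the large mallet. Its head top is at crop (548,172), which is full-frame (299,129), and the handle runs to crop (222,285), about (169,174). The board is clear around it. I'll fit its pose by matching silhouettes in both views.

```bash
cat > fit.py <<'E'
from h import *
import json
from scipy.optimize import minimize
np.set_printoptions(precision=4,suppress=True)
a=np.linspace(0,2*np.pi,40)
head=np.vstack([np.c_[.03*np.cos(a),.03*np.sin(a),0*a+z] for z in(.002,.084)])
hand=np.array([[x,y,z] for x in(-.03,-.175) for y in(-.012,.012) for z in(.034,.062)])
V=[]
for f in("w2","w3"):
    j=json.load(open(f+".json"));c={k:np.array(v) for k,v in j["cal"].items()}
    hsv=cv2.cvtColor(cv2.imread(f"pics/{f}.png"),cv2.COLOR_BGR2HSV)
    w=((hsv[...,0]>8)&(hsv[...,0]<22)&(hsv[...,1]>110)&(hsv[...,2]>90))
    d=hsv[...,2]<45
    V.append((f,c,w,d))
def render(c,p):
    R=np.array([[np.cos(p[3]),-np.sin(p[3]),0],[np.sin(p[3]),np.cos(p[3]),0],[0,0,1]])
    m=[]
    for X in(hand,head):
        k=np.zeros((384*2,512*2),np.uint8); uv=proj(c,X@R.T+p[:3])
        cv2.fillConvexPoly(k,cv2.convexHull(np.round(uv*2*16).astype(np.int32)),1,shift=4); m.append(cv2.resize(k.astype(np.float32),(512,384),interpolation=cv2.INTER_AREA))
    m[0]=np.maximum(m[0]-m[1],0); return m
def cost(p):
    s=0
    for f,c,w,d in V:
        h,e=render(c,p); roi=np.zeros(w.shape,bool)
        if f=="w3": roi[60:225,140:340]=1
        else: roi[225:298,170:275]=1
        s+=np.abs(h-w)[roi].sum()+np.abs(e-d)[roi].sum()
    return s
b=None
for z in(.0,.014,.028):
    r=minimize(cost,[.51,-.152,z,.36],method="Nelder-Mead",options=dict(initial_simplex=np.array([.51,-.152,z,.36])+np.vstack([np.zeros(4),np.diag([.01,.01,.01,.1])]),xatol=1e-4,fatol=.5))
    print(r.x,r.fun)
    if b is None or r.fun<b.fun:b=r
for f,c,w,d in V:
    im=cv2.imread(f"pics/{f}.png");
    h,e=render(c,b.x); print(f,w[60:300,140:340].sum(),h.sum(),e.sum())
E
python3 fit.py
```

```text
[ 0.502  -0.1529  0.005   0.3465] 1470.5
[ 0.5022 -0.1525  0.005   0.3446] 1469.75
[ 0.5019 -0.1528  0.005   0.3476] 1475.25
w2 832 2131.0 2338.25
w3 2071 2425.0 2352.5
```

Emit:
{"fn": "drive_tool", "kwargs": {
  "delta_pos": [
    [50,0,-10],
    [50,0,-10],
    [50,0,-10],
    [50,0,0],
    [50,10,0],
    [50,10,0],
    [50,0,0],
    [50,0,0],
    [50,0,0],
    [20,0,0]
  ],
  "rot": [
    [0,0,0],
    [0,0,0],
    [0,0,0],
    [0,0,0],
    [0,0,0],
    [0,0,0],
    [0,0,0],
    [0,0,0],
    [0,0,0],
    [0,0,0]
  ]
}}

```text
clock: 4.45
position: [0.4676, 0.2716, 0.324]
tool_rot: [[-0.008, 1.0, -0.001], [1.0, 0.008, 0.002], [0.002, -0.001, -1.0]]
contact_force: [-0.6, 0.1, 0.2]
gripper_width: 0.0876
grip_force: 0.0
```

Emit:
{"fn": "drive_tool", "kwargs": {
  "delta_pos": [
    [0,0,0],
    [0,0,0],
    [0,0,0]
  ],
  "rot": [
    [0,0,0],
    [0,0,0],
    [0,0,0]
  ]
}}

```text
clock: 4.75
position: [0.4699, 0.2637, 0.324]
tool_rot: [[0.002, 1.0, 0.0], [1.0, -0.002, -0.001], [-0.001, 0.0, -1.0]]
contact_force: [0.1, 0.2, -0.8]
gripper_width: 0.0877
grip_force: 0.0
```

```bash
python3 look.py w4 upright_pin_top,sloping_pin_top,bracket,upright_clamp,sloping_clamp,tumbler
```

```text
upright_pin_top [([292.2, 195.5], 0.78, array([0.534, 0.196, 0.014]))]
sloping_pin_top [([285.7, 84.6], 0.62, array([0.518, 0.366, 0.014]))]
bracket [([291.9, 135.5], 0.95, array([0.53 , 0.293, 0.014]))]
upright_clamp [([287.3, 177.1], 0.76, array([0.525, 0.227, 0.014])), ([286.4, 80.8], 0.36, array([0.519, 0.371, 0.014]))]
sloping_clamp [([301.8, 87.1], 0.58, array([0.541, 0.362, 0.014]))]
tumbler [([268.3, 357.8], 0.61, array([ 0.501, -0.146,  0.014]))]
```

Emit:
{"fn": "drive_tool", "kwargs": {
  "delta_pos": [
    [40,20,0],
    [40,20,0],
    [40,20,0],
    [40,20,0],
    [0,0,0],
    [0,0,0],
    [0,0,0]
  ],
  "rot": [
    [0,0,0],
    [0,0,0],
    [0,0,0],
    [0,0,0],
    [0,0,0],
    [0,0,0],
    [0,0,0]
  ]
}}

```text
clock: 5.8
position: [0.5498, 0.4239, 0.3242]
tool_rot: [[0.001, 1.0, 0.0], [1.0, -0.001, -0.001], [-0.001, 0.0, -1.0]]
contact_force: [0.6, 0.0, 1.3]
gripper_width: 0.0879
grip_force: 0.0
```

```bash
python3 look.py w5 upright_pin_top,sloping_pin_top,bracket,upright_clamp,sloping_clamp,tumbler
python3 - <<'E'
from h import *
import json
a=cv2.imread("pics/w4.png")[20:230,190:400];b=cv2.imread("pics/w5.png")[100:310,150:360]
cv2.imwrite("pics/w45.png",cv2.resize(np.hstack([a,b]),None,fx=1.9,fy=1.9,interpolation=cv2.INTER_CUBIC))
J=[json.load(open(f+".json")) for f in("w4","w5")];C=[{k:np.array(v) for k,v in j["cal"].items()} for j in J]
for t in J[0]["uv"]:
    if J[0]["uv"][t] and J[1]["uv"][t]:
        x,r=tri([ray(C[i],J[i]["uv"][t][0][0]) for i in(0,1)]);print(t,x.round(4),np.round(r,4))
E
```

```text
upright_pin_top [([232.1, 302.4], 0.8, array([0.512, 0.149, 0.014]))]
sloping_pin_top [([224.2, 213.2], 0.67, array([0.503, 0.326, 0.014]))]
bracket [([244.7, 226.1], 0.74, array([0.537, 0.303, 0.014]))]
upright_clamp [([238.9, 262.6], 0.73, array([0.526, 0.233, 0.014])), ([245.4, 229.4], 0.46, array([0.538, 0.296, 0.014]))]
sloping_clamp [([248.3, 190.1], 0.58, array([0.543, 0.366, 0.014]))]
tumbler []
upright_pin_top [0.52   0.2307 0.116 ] [0.0007 0.0007]
sloping_pin_top [0.5104 0.3617 0.1   ] [0.0018 0.0018]
bracket [ 0.5348  0.2881 -0.0185] [0.001 0.001]
upright_clamp [0.5258 0.2241 0.0008] [0.0008 0.0008]
sloping_clamp [0.5429 0.3627 0.0042] [0.0001 0.0001]
```

View pics/w45.png

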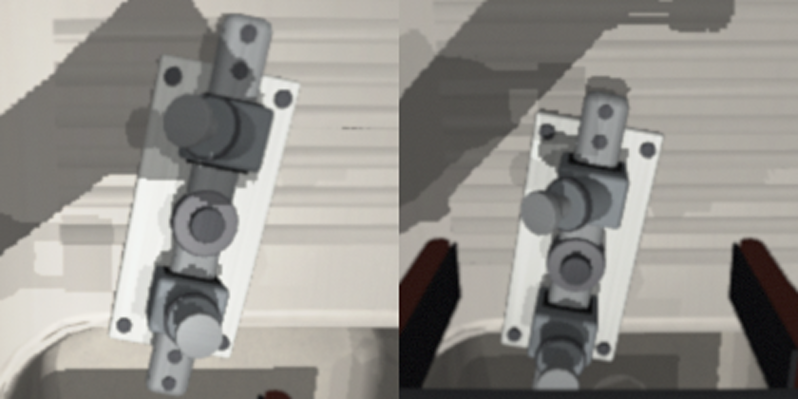

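Left half (w4): upright pin top at crop (200,335), sloping pin top at (188,120) leaning left (world −x), plate corners at (160,57), (298,85), (110,335) and (228,356). Right half (w5): plate corners at (540,113), (663,135), (503,345) and (606,360).

Run:
```python
from h import *
import json
np.set_printoptions(precision=4,suppress=True)
J=[json.load(open(f+".json")) for f in("w4","w5")];C=[{k:np.array(v) for k,v in j["cal"].items()} for j in J]
A=np.array([(160,57),(298,85),(110,335),(228,356)])/1.9+[190,20]
B=(np.array([(540,113),(663,135),(503,345),(606,360)])-[399,0])/1.9+[150,100]
PA=[onz(C[0],p,.008) for p in A];PB=[onz(C[1],p,.008) for p in B]
for P in(PA,PB):
    P=np.array(P); e=P[0]+P[1]-P[2]-P[3]; f=P[1]+P[3]-P[0]-P[2]
    print(P.mean(0),"len",np.linalg.norm(e)/2,np.linalg.norm(f)/2,"yaw",np.arctan2(-e[0],e[1]),np.arctan2(f[1],f[0]))
print([tri([ray(C[0],a),ray(C[1],b)])[0] for a,b in zip(A,B)])
c=(np.mean(PA,0)+np.mean(PB,0))/2; yaw=-.21
for yaw in(-.17,-.2,-.23):
    R=lambda x,y:c[:2]+[x*np.cos(yaw)-y*np.sin(yaw),x*np.sin(yaw)+y*np.cos(yaw)]
    u,s=R(0,-.065),R(-.0372,.065); print(yaw,"up",u,"sl",s)
    for i in(0,1): print(proj(C[i],np.array([[*u,.118],[*s,.1056]])).tolist(), J[i]["uv"]["upright_pin_top"][0][0],J[i]["uv"]["sloping_pin_top"][0][0])
```

```text
[0.5336 0.2932 0.008 ] len 0.2233003902603495 0.10595768921416643 yaw -0.1791115717897631 -0.18346981615260882
[0.5343 0.293  0.008 ] len 0.22869495854726155 0.1023179316037726 yaw -0.1957819366558354 -0.17571009224713138
[array([ 0.5029,  0.4133, -0.0015]), array([0.6086, 0.3941, 0.0007]), array([0.4632, 0.1952, 0.0155]), array([0.5624, 0.1774, 0.016 ])]
-0.17 up [0.523 0.229] sl [0.5083 0.3635]
[[295.16668269052946, 197.51717374112252], [285.81348237097137, 83.49025976939454]] [292.2, 195.5] [285.7, 84.6]
[[233.70098670390811, 304.06175856277525], [220.92040606754924, 212.97828731502756]] [232.1, 302.4] [224.2, 213.2]
-0.2 up [0.521  0.2294] sl [0.5104 0.3642]
[[293.6420575708964, 197.2469895743487], [287.6781429946616, 82.81516235678826]] [292.2, 195.5] [285.7, 84.6]
[[232.3463352276311, 303.8519358815299], [222.5163694448173, 212.45583738909866]] [232.1, 302.4] [224.2, 213.2]
-0.23 up [0.5191 0.2298] sl [0.5126 0.3649]
[[292.12747479644, 196.93304042879362], [289.56134265894354, 82.19852111141181]] [292.2, 195.5] [285.7, 84.6]
[[230.99817555011464, 303.6085329009106], [224.13208367793246, 211.97801474852832]] [232.1, 302.4] [224.2, 213.2]
```

```bash
cat >> fit.py <<'E'
print("fixed z")
for z in(.005,.010,.014,.018):
    r=minimize(lambda q:cost([q[0],q[1],z,q[2]]),[.502,-.152,.346],method="Nelder-Mead",options=dict(initial_simplex=[[.502,-.152,.346],[.508,-.152,.346],[.502,-.146,.346],[.502,-.152,.4]],xatol=1e-4,fatol=.5));print(z,r.x,r.fun)
E
sed -i 's/^for z in(.0,.014,.028):/for z in(.014,):/' fit.py; python3 fit.py
```

```text
[ 0.5022 -0.1525  0.005   0.3446] 1469.75
w2 832 2131.0 2338.25
w3 2071 2425.0 2352.5
fixed z
0.005 [ 0.5024 -0.1523  0.3506] 1476.5
0.01 [ 0.5018 -0.1522  0.3431] 1599.75
0.014 [ 0.5023 -0.1524  0.3477] 1705.5
0.018 [ 0.5023 -0.152   0.3478] 1807.5
```

Emit:
{"fn": "drive_tool", "kwargs": {
  "delta_pos": [
    [-45,-5,0],
    [-45,-5,0],
    [-45,-5,0],
    [-45,-5,0],
    [-45,-5,0],
    [-45,-10,0],
    [-45,-10,0],
    [-45,-10,5],
    [-45,-10,5],
    [-45,-10,5]
  ],
  "rot": [
    [0,0,0],
    [0,0,0],
    [0,0,0],
    [0,0,0],
    [0,0,0],
    [0,0,0],
    [0,0,0],
    [0,0,0],
    [0,0,0],
    [0,0,0]
  ]
}}

```text
clock: 7.15
position: [0.4738, -0.0267, 0.3094]
tool_rot: [[0.0, 1.0, 0.001], [1.0, -0.0, 0.0], [0.0, 0.001, -1.0]]
contact_force: [0.9, 0.7, -0.9]
gripper_width: 0.0877
grip_force: 0.0
```

Emit:
{"fn": "drive_tool", "kwargs": {
  "delta_pos": [
    [-45,-10,20],
    [-45,-10,20],
    [-45,-5,20],
    [0,0,20],
    [0,0,0],
    [0,0,0],
    [0,0,0],
    [0,0,0],
    [0,0,0],
    [0,0,0]
  ],
  "rot": [
    [0,0,1.4],
    [0,0,1.4],
    [0,0,1.4],
    [0,0,1.4],
    [0,0,1.4],
    [0,0,1.4],
    [0,0,1.4],
    [0,0,1.4],
    [0,0,1.4],
    [0,0,1.4]
  ]
}}

```text
clock: 8.15
position: [0.4336, -0.1553, 0.2296]
tool_rot: [[0.941, 0.337, 0.001], [0.337, -0.941, 0.0], [0.001, 0.0, -1.0]]
contact_force: [-0.9, -1.4, 0.9]
gripper_width: 0.0877
grip_force: 0.0
```

Emit:
{"fn": "drive_tool", "kwargs": {
  "delta_pos": [
    [0,0,0],
    [0,0,0],
    [0,0,0]
  ],
  "rot": [
    [0,0,0],
    [0,0,0],
    [0,0,0]
  ]
}}

```text
clock: 8.45
position: [0.4336, -0.1553, 0.2294]
tool_rot: [[0.939, 0.344, 0.0], [0.344, -0.939, 0.0], [0.0, 0.0, -1.0]]
contact_force: [0.2, -0.1, -1.1]
gripper_width: 0.0874
grip_force: 0.0
```

Emit:
{"fn": "drive_tool", "kwargs": {
  "delta_pos": [
    [9,11,0],
    [8,10,0],
    [0,0,30],
    [0,0,30],
    [0,0,0],
    [0,0,0]
  ],
  "rot": [
    [0,0,0],
    [0,0,0],
    [0,0,0],
    [0,0,0],
    [0,0,0],
    [0,0,0]
  ]
}}

```text
clock: 9.05
position: [0.4573, -0.1697, 0.1694]
tool_rot: [[0.94, 0.342, -0.001], [0.342, -0.94, -0.0], [-0.001, -0.0, -1.0]]
contact_force: [1.0, 0.2, 0.7]
gripper_width: 0.0878
grip_force: 0.0
```

Run:
```python
from h import *
s=telemetry.sense(); print(s["position"],s["tool_rot"],s["qpos"])
c=cal("wrist"); im=save("wrist","pics/w6.png"); im=im.copy()
p=np.array([.5023,-.1524,.014]);y=.347;R=np.array([[np.cos(y),-np.sin(y),0],[np.sin(y),np.cos(y),0],[0,0,1]])
a=np.linspace(0,2*np.pi,30)
for X,col in((np.c_[.03*np.cos(a),.03*np.sin(a),0*a+.086],(255,0,0)),(np.array([[-.03,-.012,.062],[-.175,-.012,.062],[-.175,.012,.062],[-.03,.012,.062]]),(0,0,255))):
    cv2.polylines(im,[proj(c,X@R.T+p).round().astype(int)],True,col,1)
t=s["position"]+s["tool_rot"]@np.array([0,0,.003]); print(t)
cv2.imwrite("pics/w6o.png",cv2.resize(im,None,fx=1.5,fy=1.5)[:,:,::-1])
```

```text
[ 0.45730077 -0.16971185  0.1693818 ] [[ 9.39725217e-01  3.41929407e-01 -8.92964791e-04]
 [ 3.41929458e-01 -9.39725617e-01 -1.00160918e-04]
 [-8.73389852e-04 -2.11207227e-04 -9.99999596e-01]] [ 0.0977853   0.26570244  0.15127867  2.07615623 -0.05453297  0.80421632
 -0.9401142 ]
[ 0.45729809 -0.16971215  0.1663818 ]
```

View pics/w6o.png

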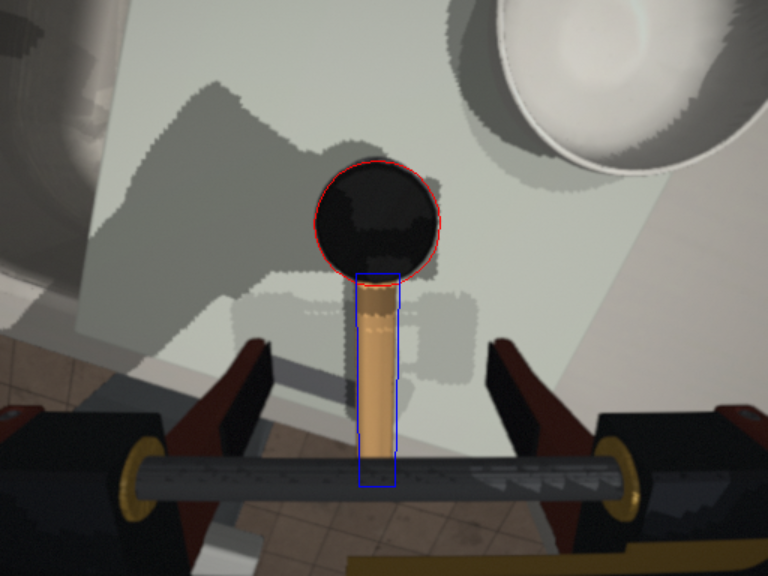

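The overlay lies on the head, centre (377,222), and on the handle, column 378, within a few pixels. Now I descend and grip.

Emit:
{"fn": "drive_tool", "kwargs": {
  "delta_pos": [
    [0,0,30],
    [0,0,30],
    [0,0,30],
    [0,0,16],
    [0,0,0],
    [0,0,0]
  ],
  "rot": [
    [0,0,0],
    [0,0,0],
    [0,0,0],
    [0,0,0],
    [0,0,0],
    [0,0,0]
  ]
}}

```text
clock: 9.7
position: [0.458, -0.1696, 0.0646]
tool_rot: [[0.94, 0.342, 0.002], [0.342, -0.94, -0.0], [0.002, 0.001, -1.0]]
contact_force: [0.3, -0.4, 0.2]
gripper_width: 0.0876
grip_force: 0.0
```

Emit:
{"fn": "drive_tool", "kwargs": {
  "delta_pos": [
    [0,0,0],
    [0,0,0],
    [0,0,0],
    [0,0,0],
    [0,0,0],
    [0,0,0],
    [0,0,0],
    [0,0,0]
  ],
  "rot": [
    [0,0,0],
    [0,0,0],
    [0,0,0],
    [0,0,0],
    [0,0,0],
    [0,0,0],
    [0,0,0],
    [0,0,0]
  ],
  "hand": 1,
  "squeeze": 60
}}

```text
clock: 10.5
position: [0.4567, -0.1692, 0.0632]
tool_rot: [[0.94, 0.342, -0.0], [0.342, -0.94, 0.0], [-0.0, -0.0, -1.0]]
contact_force: [-0.8, -0.4, -0.5]
gripper_width: 0.0272
grip_force: 0.1
```

Emit:
{"fn": "drive_tool", "kwargs": {
  "delta_pos": [
    [0,0,0],
    [0,0,0],
    [0,0,0],
    [0,0,0]
  ],
  "rot": [
    [0,0,0],
    [0,0,0],
    [0,0,0],
    [0,0,0]
  ]
}}

```text
clock: 10.9
position: [0.4566, -0.1691, 0.0632]
tool_rot: [[0.94, 0.342, -0.0], [0.342, -0.94, 0.0], [-0.0, -0.0, -1.0]]
contact_force: [-1.1, 0.1, -0.2]
gripper_width: 0.0237
grip_force: 59.9
```

Emit:
{"fn": "drive_tool", "kwargs": {
  "delta_pos": [
    [0,0,-10],
    [0,0,-20],
    [0,0,-30],
    [0,0,-30],
    [0,0,-30],
    [0,0,-30],
    [0,0,0],
    [0,0,0],
    [0,0,0]
  ],
  "rot": [
    [0,0,0],
    [0,0,0],
    [0,0,0],
    [0,0,0],
    [0,0,0],
    [0,0,0],
    [0,0,0],
    [0,0,0],
    [0,0,0]
  ]
}}

```text
clock: 11.8
position: [0.4556, -0.1689, 0.212]
tool_rot: [[0.94, 0.342, -0.003], [0.342, -0.94, 0.001], [-0.002, -0.001, -1.0]]
contact_force: [-0.6, -0.6, -3.5]
gripper_width: 0.0241
grip_force: 59.9
```

Gripped: width is 24 mm and the load is 3.5 N. Next I carry it to above the upright pin.

Emit:
{"fn": "drive_tool", "kwargs": {
  "delta_pos": [
    [10,-20,0],
    [20,-35,0],
    [20,-35,0],
    [20,-35,0],
    [20,-35,0],
    [20,-35,0],
    [20,-35,0],
    [20,-35,0],
    [14,-26,0],
    [10,-20,0]
  ],
  "rot": [
    [0,0,0],
    [0,0,0],
    [0,0,0],
    [0,0,0],
    [0,0,0],
    [0,0,0],
    [0,0,0],
    [0,0,0],
    [0,0,0],
    [0,0,0]
  ]
}}

```text
clock: 12.8
position: [0.5128, 0.1848, 0.2112]
tool_rot: [[0.939, 0.344, -0.003], [0.344, -0.939, -0.001], [-0.003, -0.001, -1.0]]
contact_force: [-0.3, -0.5, -3.4]
gripper_width: 0.0235
grip_force: 59.9
```

Emit:
{"fn": "drive_tool", "kwargs": {
  "delta_pos": [
    [0,0,0],
    [0,0,0],
    [0,0,0],
    [0,0,0],
    [0,0,0],
    [0,0,0],
    [0,0,0],
    [0,0,0],
    [0,0,0],
    [0,0,0]
  ],
  "rot": [
    [0,0,-1],
    [0,0,-1.5],
    [0,0,-1.5],
    [0,0,-1.5],
    [0,0,-1.5],
    [0,0,-1.5],
    [0,0,-1.5],
    [0,0,-1.9],
    [0,0,0],
    [0,0,0]
  ]
}}

```text
clock: 13.8
position: [0.5133, 0.1821, 0.212]
tool_rot: [[0.202, 0.979, -0.002], [0.979, -0.202, -0.001], [-0.001, -0.002, -1.0]]
contact_force: [0.4, -0.1, -3.3]
gripper_width: 0.0234
grip_force: 59.9
```

Run:
```python
from h import *
np.set_printoptions(precision=4,suppress=True)
s=telemetry.sense(); p,R=s["position"],s["tool_rot"]; print(p,R,s["qpos"])
t=np.array([.5215,.230,.118]); f=p+R@[.0487,0,.0492]; print("face",f,"err tool",R.T@(t-f))
save("side","pics/s1.png",(200,150,160,130),4)
```

```text
[0.5133 0.1821 0.212 ] [[ 0.2019  0.9794 -0.0023]
 [ 0.9794 -0.2019 -0.0007]
 [-0.0011 -0.0021 -1.    ]] [-0.2671  0.3122 -0.2283  1.8888  0.0849  0.9523 -0.7376]
face [0.5231 0.2298 0.1627] err tool [-0.     -0.0015  0.0447]
```

View pics/s1.png

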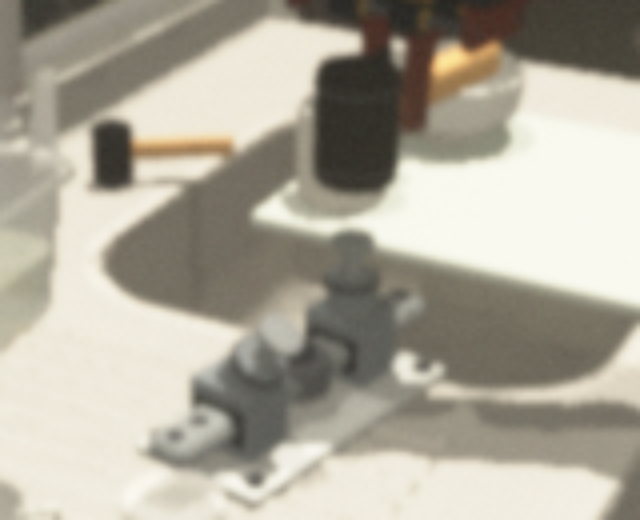

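The head hangs squarely over the upright pin, head bottom at (355,185) and pin top at (352,240) in the crop. First blow.

Emit:
{"fn": "drive_tool", "kwargs": {
  "delta_pos": [
    [0,0,15],
    [0,0,30],
    [0,0,10],
    [0,0,0],
    [0,0,0]
  ],
  "rot": [
    [0,0,0],
    [0,0,0],
    [0,0,0],
    [0,0,0],
    [0,0,0]
  ]
}}

```text
clock: 14.35
position: [0.5136, 0.1824, 0.1584]
tool_rot: [[0.198, 0.98, -0.001], [0.98, -0.198, -0.001], [-0.001, -0.001, -1.0]]
contact_force: [0.1, 0.5, -2.6]
gripper_width: 0.0241
grip_force: 59.9
```

Run:
```python
from h import *
np.set_printoptions(precision=4,suppress=True)
s=telemetry.sense(); p,R=s["position"],s["tool_rot"]; print(p,R,s["contact_force"],s["ft_torque"],"face",p+R@[.0487,0,.0492])
```

```text
[0.5136 0.1824 0.1584] [[ 0.1984  0.9801 -0.0011]
 [ 0.9801 -0.1984 -0.0006]
 [-0.0008 -0.0009 -1.    ]] [ 0.0872  0.4522 -2.6104] [-0.1446  0.0178  0.0277] face [0.5232 0.2301 0.1092]
```

Emit:
{"fn": "drive_tool", "kwargs": {
  "delta_pos": [
    [0,0,-15],
    [0,0,-10],
    [0,0,0],
    [0,0,18],
    [0,0,18],
    [0,0,0],
    [0,0,0]
  ],
  "rot": [
    [0,0,0],
    [0,0,0],
    [0,0,0],
    [0,0,0],
    [0,0,0],
    [0,0,0],
    [0,0,0]
  ]
}}

```text
clock: 15.05
position: [0.5137, 0.1824, 0.1472]
tool_rot: [[0.198, 0.98, -0.0], [0.98, -0.198, -0.0], [-0.0, -0.0, -1.0]]
contact_force: [0.9, -0.0, -3.2]
gripper_width: 0.0242
grip_force: 60.0
```

Run:
```python
from h import *
np.set_printoptions(precision=4,suppress=True)
s=telemetry.sense(); p,R=s["position"],s["tool_rot"]; print(p,R[:,2],s["contact_force"],s["ft_torque"],"face",p+R@[.0487,0,.0492])
im=save("side","pics/s2.png",(220,180,120,90),5)
```

```text
[0.5137 0.1824 0.1472] [-0.0005 -0.0002 -1.    ] [ 0.8676 -0.0475 -3.2426] [-0.1563  0.0507  0.0453] face [0.5233 0.2302 0.098 ]
```

Emit:
{"fn": "drive_tool", "kwargs": {
  "delta_pos": [
    [0,0,-15],
    [0,0,-5],
    [0,0,0],
    [0,0,13],
    [0,0,10],
    [0,0,0],
    [0,0,0]
  ],
  "rot": [
    [0,0,0],
    [0,0,0],
    [0,0,0],
    [0,0,0],
    [0,0,0],
    [0,0,0],
    [0,0,0]
  ]
}}

```text
clock: 15.8
position: [0.5137, 0.1813, 0.1436]
tool_rot: [[0.199, 0.98, -0.001], [0.98, -0.199, -0.002], [-0.002, -0.001, -1.0]]
contact_force: [-1.7, -4.3, 7.3]
gripper_width: 0.0236
grip_force: 60.0
```

Run:
```python
from h import *
np.set_printoptions(precision=4,suppress=True)
s=telemetry.sense(); p,R=s["position"],s["tool_rot"]; print(p,R[:,2],s["contact_force"],s["ft_torque"],"face",p+R@[.0487,0,.0492])
```

```text
[0.5137 0.1813 0.1436] [-0.0011 -0.0017 -1.    ] [-1.6569 -4.2775  7.2857] [-0.7166  0.4707  0.0355] face [0.5233 0.229  0.0943]
```

Emit:
{"fn": "drive_tool", "kwargs": {
  "delta_pos": [
    [0,0,-20],
    [0,0,-30],
    [0,0,-30],
    [0,0,0],
    [0,0,0]
  ],
  "rot": [
    [0,0,0],
    [0,0,0],
    [0,0,0],
    [0,0,0],
    [0,0,0]
  ]
}}

```text
clock: 16.3
position: [0.5135, 0.1822, 0.2229]
tool_rot: [[0.198, 0.98, -0.001], [0.98, -0.198, -0.001], [-0.001, -0.001, -1.0]]
contact_force: [0.3, -0.4, -3.8]
gripper_width: 0.0237
grip_force: 60.0
```

Run:
```python
from h import *
np.set_printoptions(precision=4,suppress=True)
s=telemetry.sense(); p,R=s["position"],s["tool_rot"]; print(p,R,s["contact_force"],s["ft_torque"])
a=grab_frame("side")[150:270,220:340];
print(nets.place_of("upright_pin_top","side"),proj(cal("side"),np.array([[.5225,.230,z] for z in(.118,.108,.098)])))
b=grab_frame("scene")[150:270,220:340]
print(nets.place_of("upright_pin_top","scene"),proj(cal("scene"),np.array([[.5225,.230,z] for z in(.118,.108,.098)])))
cv2.imwrite("pics/s3.png",cv2.resize(np.hstack([a,b]),None,fx=3.3,fy=3.3,interpolation=cv2.INTER_CUBIC)[:,:,::-1])
```

```text
[0.5135 0.1822 0.2229] [[ 0.1979  0.9802 -0.001 ]
 [ 0.9802 -0.1979 -0.0006]
 [-0.0008 -0.0009 -1.    ]] [ 0.3106 -0.4186 -3.7739] [-0.1158  0.0394  0.0087]
[{'uv': [288.0, 214.6], 'confidence': 0.5}, {'uv': [286.9, 197.1], 'confidence': 0.34}] [[286.8928 208.525 ]
 [286.7876 211.6378]
 [286.683  214.7305]]
[{'uv': [269.2, 256.4], 'confidence': 0.74}, {'uv': [267.4, 244.0], 'confidence': 0.72}, {'uv': [284.4, 217.6], 'confidence': 0.53}] [[287.5852 209.7844]
 [287.3591 212.6741]
 [287.1352 215.5331]]
```

View pics/s3.png

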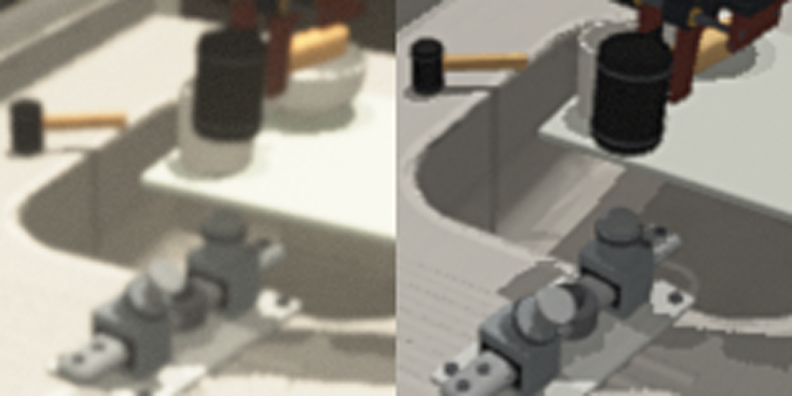

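Both views show the upright pin head sitting close on its boss, left (224,225) and right (622,225). I'll confirm with a slightly deeper blow and read the stop force.

Emit:
{"fn": "drive_tool", "kwargs": {
  "delta_pos": [
    [0,0,25],
    [0,0,30],
    [0,0,20],
    [0,0,6],
    [0,0,0],
    [0,0,0]
  ],
  "rot": [
    [0,0,0],
    [0,0,0],
    [0,0,0],
    [0,0,0],
    [0,0,0],
    [0,0,0]
  ]
}}

```text
clock: 17.1
position: [0.5125, 0.1813, 0.143]
tool_rot: [[0.198, 0.98, -0.004], [0.98, -0.198, -0.002], [-0.003, -0.003, -1.0]]
contact_force: [-5.4, -3.7, 5.4]
gripper_width: 0.0234
grip_force: 60.0
```

Run:
```python
from h import *
np.set_printoptions(precision=4,suppress=True)
s=telemetry.sense(); p,R=s["position"],s["tool_rot"]; print(p,R[:,2],s["contact_force"],s["ft_torque"],"face",p+R@[.0487,0,.0492])
```

```text
[0.5125 0.1813 0.143 ] [-0.0036 -0.0025 -1.    ] [-5.3668 -3.7026  5.3678] [-0.8142  1.2456  0.1719] face [0.522  0.229  0.0936]
```

Emit:
{"fn": "drive_tool", "kwargs": {
  "delta_pos": [
    [0,0,-15],
    [0,0,-10],
    [0,0,0],
    [0,0,15],
    [0,0,14],
    [0,0,0],
    [0,0,0],
    [0,0,0]
  ],
  "rot": [
    [0,0,0],
    [0,0,0],
    [0,0,0],
    [0,0,0],
    [0,0,0],
    [0,0,0],
    [0,0,0],
    [0,0,0]
  ]
}}

```text
clock: 17.9
position: [0.514, 0.1815, 0.1389]
tool_rot: [[0.199, 0.98, -0.0], [0.98, -0.199, -0.001], [-0.001, -0.0, -1.0]]
contact_force: [-0.8, -5.0, 3.4]
gripper_width: 0.0237
grip_force: 60.0
```

Run:
```python
from h import *
np.set_printoptions(precision=4,suppress=True)
s=telemetry.sense(); p,R=s["position"],s["tool_rot"]; print(p,R[:,2],s["contact_force"],s["ft_torque"],"face",p+R@[.0487,0,.0492])
```

```text
[0.514  0.1815 0.1389] [-0.0004 -0.0013 -1.    ] [-0.8423 -5.022   3.4364] [-0.9196  0.183  -0.053 ] face [0.5236 0.2292 0.0897]
```

Emit:
{"fn": "drive_tool", "kwargs": {
  "delta_pos": [
    [0,0,-20],
    [0,0,-40],
    [0,0,-30],
    [0,0,0],
    [0,0,0]
  ],
  "rot": [
    [0,0,0],
    [0,0,0],
    [0,0,0],
    [0,0,0],
    [0,0,0]
  ]
}}

```text
clock: 18.4
position: [0.5136, 0.1827, 0.2286]
tool_rot: [[0.197, 0.98, -0.0], [0.98, -0.197, 0.0], [0.0, -0.0, -1.0]]
contact_force: [-0.8, 0.2, -2.8]
gripper_width: 0.0238
grip_force: 60.0
```

```bash
cat > mfit.py <<'E'
# pose of held mallet in tool frame from side+scene+wrist silhouettes of its dark head / wooden handle
from h import *
from scipy.optimize import minimize
from scipy.spatial.transform import Rotation as Ro
np.set_printoptions(precision=4,suppress=True)
a=np.linspace(0,2*np.pi,40)
head=np.vstack([np.c_[r*np.cos(a),r*np.sin(a),0*a+z] for z,r in((0,.027),(.003,.03),(.083,.03),(.086,.027))])
s=telemetry.sense();p,R=s["position"],s["tool_rot"]; print(p,s["contact_force"])
R0=R@np.diag([1.,-1,-1])
V=[]
for n in("side","scene","wrist"):
    im=grab_frame(n); cv2.imwrite(f"pics/m_{n}.png",im[:,:,::-1]); V.append((n,cal(n),im.max(2)<(40 if n!="side" else 55)))
def pose(q):
    Rm=R0@Ro.from_rotvec([q[2],q[3],0]).as_matrix()
    return p+R@[q[0],0*q[1],.003]+Rm@[.0,0,-.0]-Rm@[0,0,q[1]],Rm
def uv(c,q):
    o,Rm=pose(q); return proj(c,head@Rm.T+o)
def cost(q):
    t=0
    for n,c,m in V:
        k=np.zeros((768,1024),np.uint8);u=uv(c,q)
        cv2.fillConvexPoly(k,cv2.convexHull(np.round(u*32).astype(np.int32)),1,shift=4);k=cv2.resize(k.astype(np.float32),(512,384),interpolation=cv2.INTER_AREA)
        l,h=np.floor(u.min(0)-6).astype(int),np.ceil(u.max(0)+6).astype(int)
        l=np.maximum(l,0); sl=(slice(l[1],h[1]),slice(l[0],h[0])); t+=np.abs(k-m)[sl].sum()/max(k.sum(),1)
    return t
q0=np.array([.0487,.0462,0,0])
r=minimize(cost,q0,method="Nelder-Mead",options=dict(initial_simplex=q0+np.vstack([np.zeros(4),np.diag([.006,.006,.1,.1])]),xatol=1e-4,fatol=1e-3))
print("D,h,rx,ry",r.x,r.fun,cost(q0)); o,Rm=pose(r.x); print("face",o,"z",Rm[:,2])
for n,c,m in V[:2]:
    u=uv(c,r.x);x,y=(u.mean(0)-[60,45]).astype(int);im=cv2.imread(f"pics/m_{n}.png")
    im=cv2.resize(im[y:y+130,x:x+120],None,fx=3,fy=3,interpolation=cv2.INTER_CUBIC)
    cv2.polylines(im,[cv2.convexHull(((u-[x,y]+.5)*3).round().astype(np.int32))],True,(0,0,255),1); cv2.imwrite(f"pics/mo_{n}.png",im)
im=np.hstack([cv2.imread(f"pics/mo_{n}.png") for n in("side","scene")]);cv2.imwrite("pics/mo.png",im)
E
python3 mfit.py
```

```text
[0.5136 0.1827 0.2286] [-0.778   0.1665 -2.7866]
D,h,rx,ry [ 0.0409  0.0412 -0.0349  0.0805] 0.8367214202880859 1.1482953
face [0.5224 0.2192 0.1845] z [-0.0182  0.0855  0.9962]
```

View pics/mo.png

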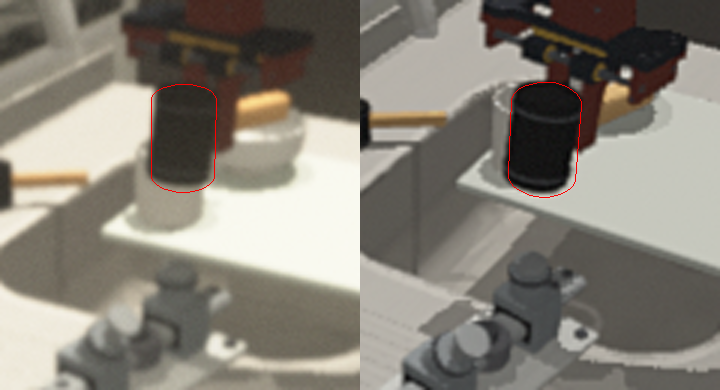

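The outlines show the pin head down on its boss, at (178,275) left and (530,265) right. The fit is loose because the wrist mask takes in gripper parts. I'll check the tilt from the head's front edge in the wrist picture instead.

```bash
cat > wt.py <<'E'
from h import *
from scipy.spatial.transform import Rotation as Ro
from scipy.optimize import least_squares
np.set_printoptions(precision=4,suppress=True)
a=np.linspace(0,2*np.pi,181)
head=np.vstack([np.c_[r*np.cos(a),r*np.sin(a),0*a+z] for z,r in((.083,.03),(.086,.028))])
def run(im,c,p,R):
    g=cv2.GaussianBlur(im.max(2),(3,3),0); m=(g<50).astype(np.uint8)
    cols=np.arange(190,321,5)
    obs=np.array([np.argmax(m[60:,x])+60 for x in cols],float)
    def top(ry,dx,dy):
        Rm=R@np.diag([1.,-1,-1])@Ro.from_rotvec([0,ry,0]).as_matrix()
        X=(head-[dx*0,0,.0462])  # about grasp point
        X=(X+[.0487+dx,0,0])@Rm.T+p+R@[0,dy,.003]
        u=proj(c,X); k=np.zeros((384,512),np.uint8); cv2.fillConvexPoly(k,cv2.convexHull(np.round(u*16).astype(np.int32)),1,shift=4)
        return np.array([np.argmax(k[:,x]) for x in cols],float),u
    print("obs",obs[::4])
    for ry in(-.12,-.06,0,.06,.12): print(ry,top(ry,0,0)[0][::4], np.median(obs-top(ry,0,0)[0]))
if __name__=="__main__":
    s=telemetry.sense(); c=cal("wrist"); im=grab_frame("wrist"); cv2.imwrite("pics/wt.png",im[:,:,::-1]); run(im,c,s["position"],s["tool_rot"])
E
python3 wt.py
python3 - <<'E'
from h import *
im=cv2.imread("pics/wt.png").max(2); print(im[90:280:6,[150,200,250,300,350]].T)
E
```

```text
obs [164. 129. 114. 109. 111. 124. 161.]
-0.12 [159. 144. 136. 133. 135. 141. 154.] -20.0
-0.06 [150. 135. 127. 124. 125. 132. 146.] -11.0
0 [144. 128. 119. 116. 118. 125. 139.] -3.0
0.06 [140. 121. 112. 109. 111. 119. 134.] 3.0
0.12 [136. 116. 107. 104. 106. 113. 130.] 8.0
[[237 140 141 140 141 142 143 143 141 121 113 113 114 114 112 115 218 216
  215 224 237 231 214 220 231 232 242 236 229 224 225  70]
 [140 139 136 145 141 113 113 113 113  72  52  27  25  24  26  29  28  25
   28  28  29  28  29  25  27  27  27  22  20  24  54  30]
 [ 94 119 121  56  22  21  22  49  26  22  27  25  29  27  29  27  25  29
   29  26  29  29  29  29  28  27  25  27  26  22  22  22]
 [161 234 233 234 236 145 155 121  32  24  62  19  23  25  28  28  28  28
   27  27  29  28  26  25  27  26  26  22  22  23  23  30]
 [239 239 240 240 241 241 246 241 221 222 222 224 227 226 226 133 131 129
  132 128 130 130 131 130 131 130 129 129 130 244 244  85]]
```

```bash
python3 - <<'E'
from h import *
im=cv2.GaussianBlur(cv2.imread("pics/wt.png").max(2),(3,3),0)
for r in(150,165,180,195,210,225): d=np.where(im[r,140:370]<50)[0]+140; print(r,d.min(),d.max())
w=cv2.imread("pics/w6.png"); g=cv2.GaussianBlur(w.max(2),(3,3),0)
for r in(130,148,165): d=np.where(g[r,150:370]<50)[0]+150; print("w6",r,d.min(),d.max())
import json
s=telemetry.sense();c=cal("wrist");R,p=s["tool_rot"],s["position"]
print("cam in tool",R.T@(c["position"]-p),R.T@c["attitude"])
E
python3 - <<'E'
import sys; sys.path.insert(0,'.')
from h import *
from scipy.spatial.transform import Rotation as Ro
s=telemetry.sense();c=cal("wrist");R,p=s["tool_rot"],s["position"]
a=np.linspace(0,2*np.pi,181)
for r in(.03,.028):
 for ry,dz in((0,0),(.1,0),(0,-.005)):
  X=np.c_[r*np.cos(a),r*np.sin(a),0*a+.085]-[0,0,.0462]+[.0487,0,dz]
  u=proj(c,X@(R@np.diag([1.,-1,-1])@Ro.from_rotvec([0,ry,0]).as_matrix()).T+p+R@[0,0,.003]); print(r,ry,dz,u.min(0),u.max(0))
E
```

```text
150 207 298
165 190 314
180 180 325
195 174 330
210 172 333
225 171 333
w6 130 214 285
w6 148 210 290
w6 165 214 286
cam in tool [ 8.48939706e-02  5.71803693e-05 -1.39331185e-01] [[ 4.32163516e-04 -9.51762131e-01 -3.06836535e-01]
 [ 9.99999903e-01  4.36176727e-04  5.54920326e-05]
 [ 8.10197405e-05 -3.06836529e-01  9.51762227e-01]]
0.03 0 0 [172.03559305 115.98409493] [332.76689688 268.3485228 ]
0.03 0.1 0 [174.81330183 104.87261321] [330.01125807 257.52240209]
0.03 0 -0.005 [175.38981338 115.12971324] [329.4289672  261.77901707]
0.028 0 0 [177.39829093 121.93428425] [327.40399048 264.05257056]
0.028 0.1 0 [179.97993914 110.5056701 ] [324.84273939 252.96536661]
0.028 0 -0.005 [180.5299008  120.81629157] [324.28868712 257.61195942]
```

```bash
cat > wf.py <<'E'
from h import *
from scipy.spatial.transform import Rotation as Ro
from scipy.optimize import least_squares
np.set_printoptions(precision=4,suppress=True)
a=np.linspace(0,2*np.pi,181)
def rim(c,p,R,q,full):
    ry,dx,dz,dy=q
    X=np.vstack([np.c_[r*np.cos(a),r*np.sin(a),0*a+z] for z,r in(((0,.028),(.003,.03),(.083,.03),(.086,.028)) if full else ((.083,.03),(.086,.028)))])-[0,0,.0462]+[.0487+dx,dy,dz]
    return proj(c,X@(R@np.diag([1.,-1,-1])@Ro.from_rotvec([0,ry,0]).as_matrix()).T+p+R@[0,0,.003])
def measure(f="pics/wt.png"):
    s=telemetry.sense();c=cal("wrist");R,p=s["tool_rot"],s["position"]
    im=cv2.GaussianBlur(cv2.imread(f).max(2),(3,3),0)
    rows=np.arange(150,226,5); E=[]
    for r in rows:
        d=np.where(im[r,140:370]<50)[0]+140; E.append((d.min(),d.max()))
    E=np.array(E)
    for full in(0,1):
        def res(q):
            k=np.zeros((384*4,512*4),np.uint8);u=rim(c,p,R,[q[0],q[1],0,q[2]],full)
            cv2.fillConvexPoly(k,cv2.convexHull(np.round(u*4*16).astype(np.int32)),1,shift=4)
            o=[]
            for r,(l,h) in zip(rows,E):
                d=np.where(k[r*4])[0]
                o+=[d.min()/4-l,d.max()/4-h] if len(d) else [30,30]
            return np.array(o)
        r=least_squares(res,[-.05,0,0],diff_step=.02,x_scale=[.1,.005,.005]) if 0 else None
        from scipy.optimize import minimize
        m=minimize(lambda q:np.minimum(np.abs(res([q[0],q[1]*.1,q[2]*.1])),10).sum(),[-.05,0,0],method="Nelder-Mead",options=dict(initial_simplex=[[-.05,0,0],[-.15,0,0],[-.05,.05,0],[-.05,0,.05]]))
        print("full",full,"ry",m.x[0],"dx,dy mm",m.x[1:]*100,m.fun/len(rows)/2)
        for ry in(-.2,-.1,0): print("  ry",ry,np.abs(res([ry,0,0])).mean())
if __name__=="__main__": measure()
E
python3 wf.py
```

```text
full 0 ry -0.1018656334068582 dx,dy mm [-3.0465  0.0175] 0.75
  ry -0.2 5.1328125
  ry -0.1 4.671875
  ry 0 8.1015625
full 1 ry -0.11103903237106619 dx,dy mm [-3.3758  0.0119] 1.421875
  ry -0.2 3.109375
  ry -0.1 4.9609375
  ry 0 8.1015625
```

The mallet has turned about 0.11 rad in the grip, head up, which is the slip expected when it hit the hard stop, so the upright pin is home. Next I work out the pose for the sloping pin with that tilt compensated.

```bash
cat > tgt.py <<'E'
from h import *
from scipy.spatial.transform import Rotation as Ro
np.set_printoptions(precision=4,suppress=True)
yaw=-.185; cy,sy=np.cos(yaw),np.sin(yaw)
top=np.array([.5095,.363,.1056]); t=np.radians(35)
S=np.array([-np.sin(t)*cy,-np.sin(t)*sy,np.cos(t)]); yb=np.array([-sy,cy,0])
D=np.diag([1.,-1,-1])
def plan(ry,dx,gap):
    s=telemetry.sense();p,R=s["position"],s["tool_rot"]; Rm=np.c_[yb,np.cross(S,yb),S]
    Rt=Rm@Ro.from_rotvec([0,-ry,0]).as_matrix()@D
    pt=top+S*gap-Rm@[.0487+dx,0,-.0462]-Rt@[0,0,.003]
    print("pos",p,"qpos",s["qpos"],"F",s["contact_force"]); print("target",pt,"rotvec units",Ro.from_matrix(R.T@Rt).as_rotvec(degrees=True)/5,"d world",(pt-p)*1e3)
    print("d in target axes",Rt.T@(pt-p)*1e3,"d in present axes",R.T@(pt-p)*1e3,"axis S in tool",R.T@S)
    Rn=R@D@Ro.from_rotvec([0,ry,0]).as_matrix(); f=p+R@[0,0,.003]+Rn@[.0487+dx,0,-.0462]
    e=f-top; print("face gap",e@S*1e3,"lateral yb,xb",e@yb*1e3,e@np.cross(yb,S)*1e3,"angle",np.arccos(Rn[:,2]@S))
if __name__=="__main__":
    import sys; plan(*[float(v) for v in sys.argv[1:]])
E
python3 tgt.py -.11 -.002 .045
```

```text
pos [0.5129 0.1821 0.2274] qpos [-0.263   0.2952 -0.2327  1.8731  0.0801  0.9856 -0.7294] F [-0.3485  0.5429 -3.4106]
target [0.4479 0.3274 0.1827] rotvec units [-7.0326 -1.1526  0.2388] d world [-65.0336 145.2166 -44.6249]
d in target axes [128.2914 -99.8405 -29.6952] d in present axes [129.5835 -92.3193  44.6531] axis S in tool [-0.0094 -0.5758 -0.8175]
face gap 42.46165477834181 lateral yb,xb -125.7381554159522 75.15363838685316 angle 0.620437090836362
```

Emit:
{"fn": "drive_tool", "kwargs": {
  "delta_pos": [
    [20,-14,0],
    [30,-21,0],
    [30,-21,0],
    [30,-21,0],
    [20,-15,0],
    [0,0,0]
  ],
  "rot": [
    [0,0,0],
    [0,0,0],
    [0,0,0],
    [0,0,0],
    [0,0,0],
    [0,0,0]
  ]
}}

```text
clock: 19.2
position: [0.4463, 0.3323, 0.2282]
tool_rot: [[0.191, 0.982, -0.003], [0.982, -0.191, 0.001], [0.001, -0.003, -1.0]]
contact_force: [0.4, 0.8, -3.5]
gripper_width: 0.0235
grip_force: 60.0
```

Emit:
{"fn": "drive_tool", "kwargs": {
  "delta_pos": [
    [0,0,0],
    [0,0,0],
    [0,0,0],
    [0,0,0],
    [0,0,0],
    [0,0,0],
    [0,0,0],
    [0,0,0]
  ],
  "rot": [
    [-1.17,-0.19,0.04],
    [-1.17,-0.19,0.04],
    [-1.17,-0.19,0.04],
    [-1.17,-0.19,0.04],
    [-1.17,-0.19,0.04],
    [-1.17,-0.19,0.04],
    [0,0,0],
    [0,0,0]
  ]
}}

```text
clock: 20.0
position: [0.4492, 0.3277, 0.2284]
tool_rot: [[0.244, 0.806, 0.539], [0.966, -0.151, -0.211], [-0.089, 0.572, -0.815]]
contact_force: [0.7, 0.2, -2.3]
gripper_width: 0.0241
grip_force: 60.0
```

```bash
python3 tgt.py -.11 -.002 .045
```

```text
pos [0.4492 0.3277 0.2284] qpos [-0.9103  0.2669 -0.1986  2.0661  0.8601  0.9538 -1.8876] F [ 0.725   0.2087 -2.2508]
target [0.4479 0.3274 0.1827] rotvec units [-0.0187 -0.013  -0.0015] d world [ -1.2949  -0.3512 -45.6215]
d in target axes [  3.4465 -27.1571  36.5203] d in present axes [  3.4016 -27.0978  36.5685] axis S in tool [-0.1087 -0.0016 -0.9941]
face gap 81.73055898581659 lateral yb,xb 0.6391433357005847 27.09216969819476 angle 0.001970130271357196
```

Emit:
{"fn": "drive_tool", "kwargs": {
  "delta_pos": [
    [1,-9,12],
    [1,-9,12],
    [1,-9,13],
    [0,0,0],
    [0,0,0]
  ],
  "rot": [
    [0,0,0],
    [0,0,0],
    [0,0,0],
    [0,0,0],
    [0,0,0]
  ]
}}

```text
clock: 20.5
position: [0.4496, 0.3266, 0.1838]
tool_rot: [[0.247, 0.804, 0.541], [0.965, -0.154, -0.212], [-0.087, 0.574, -0.814]]
contact_force: [0.5, -0.4, -2.8]
gripper_width: 0.0235
grip_force: 60.0
```

```bash
python3 tgt.py -.11 -.002 .045
python3 - <<'E'
from h import *
import wf,tgt
from scipy.spatial.transform import Rotation as Ro
s=telemetry.sense();p,R=s["position"],s["tool_rot"]
ims=[]
a=np.linspace(0,2*np.pi,40); head=np.vstack([np.c_[r*np.cos(a),r*np.sin(a),0*a+z] for z,r in((0,.028),(.003,.03),(.083,.03),(.086,.028))])
Rm=R@tgt.D@Ro.from_rotvec([0,-.11,0]).as_matrix(); X=(head+[.0467,0,-.0462])@Rm.T+p+R@[0,0,.003]
pin=np.c_[.016*np.cos(a),.016*np.sin(a),0*a]@np.c_[tgt.yb,np.cross(tgt.S,tgt.yb),tgt.S].T+tgt.top
for n in("side","scene"):
    im=grab_frame(n).copy();c=cal(n); x,y=(190,150)
    im=cv2.resize(im[y:y+120,x:x+120],None,fx=3.3,fy=3.3,interpolation=cv2.INTER_CUBIC)
    for Y,col in((X,(255,0,0)),(pin,(0,0,255))): cv2.polylines(im,[cv2.convexHull(((proj(c,Y)-[x,y]+.5)*3.3).round().astype(np.int32))],True,col,1)
    ims.append(im)
cv2.imwrite("pics/fin.png",np.hstack(ims)[:,:,::-1])
im=grab_frame("wrist");cv2.imwrite("pics/wt.png",im[:,:,::-1]);wf.measure()
E
```

```text
pos [0.4496 0.3266 0.1838] qpos [-0.9235  0.334  -0.186   2.1042  0.9344  0.8929 -1.9986] F [ 0.4735 -0.3586 -2.8148]
target [0.4479 0.3274 0.1827] rotvec units [ 0.0062 -0.0114 -0.0418] d world [-1.7069  0.7573 -1.0665]
d in target axes [ 0.4093 -2.1002 -0.2149] d in present axes [ 0.4018 -2.1016 -0.2156] axis S in tool [-0.1088  0.0009 -0.9941]
face gap 44.877779888051855 lateral yb,xb -0.38168050680964044 2.311653714770249 angle 0.0013697389790004726
full 0 ry -0.08909677449935266 dx,dy mm [-3.5495  0.548 ] 0.8515625
  ry -0.2 5.328125
  ry -0.1 5.0390625
  ry 0 8.28125
full 1 ry -0.09278399997184414 dx,dy mm [-4.2053  0.4977] 1.5
  ry -0.2 3.875
  ry -0.1 5.34375
  ry 0 8.28125
```

View pics/fin.png

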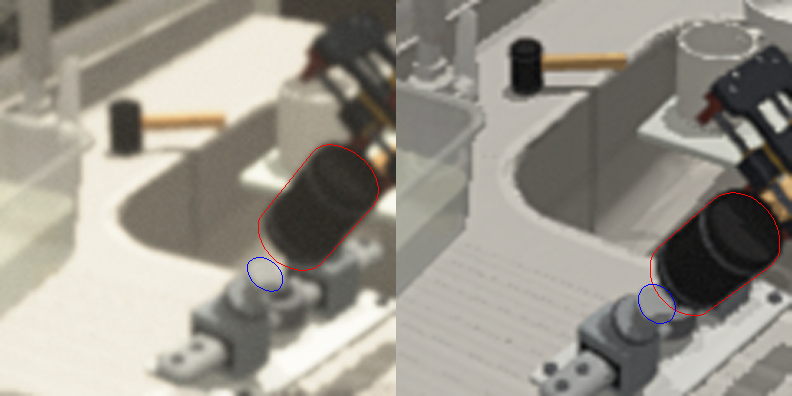

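Both views show the head's axis pointing at the sloping pin head, (265,274) left and (657,304) right, and square to it. The gap is about 45 mm. Strike along the pin.

Emit:
{"fn": "drive_tool", "kwargs": {
  "delta_pos": [
    [1.6,-2,15],
    [3.3,0,30],
    [1.1,0,10],
    [0,0,0],
    [0,0,0]
  ],
  "rot": [
    [0,0,0],
    [0,0,0],
    [0,0,0],
    [0,0,0],
    [0,0,0]
  ]
}}

```text
clock: 21.15
position: [0.4779, 0.3215, 0.1368]
tool_rot: [[0.245, 0.804, 0.541], [0.965, -0.152, -0.212], [-0.088, 0.575, -0.814]]
contact_force: [-1.0, -0.2, -3.6]
gripper_width: 0.0235
grip_force: 60.0
```

```bash
python3 tgt.py -.11 -.002 -.01
```

```text
pos [0.4779 0.3215 0.1368] qpos [-0.9046  0.4285 -0.1463  2.1053  1.0336  0.8098 -2.0725] F [-1.0334 -0.2105 -3.6233]
target [0.4789 0.3216 0.1377] rotvec units [ 0.0136 -0.0139 -0.0188] d world [0.9537 0.0123 0.8607]
d in target axes [ 0.1678  1.2597 -0.1882] d in present axes [ 0.1701  1.2597 -0.1865] axis S in tool [-0.1086  0.0014 -0.9941]
face gap -10.112143927180808 lateral yb,xb -0.12783269920319124 -1.1233118074032324 angle 0.001823866800208692
```

Emit:
{"fn": "drive_tool", "kwargs": {
  "delta_pos": [
    [-1.6,0,-15],
    [-1.1,0,-10],
    [0,0,0],
    [2,0,18],
    [2,0,18],
    [0,0,0],
    [0,0,0]
  ],
  "rot": [
    [0,0,0],
    [0,0,0],
    [0,0,0],
    [0,0,0],
    [0,0,0],
    [0,0,0],
    [0,0,0]
  ]
}}

```text
clock: 21.85
position: [0.4842, 0.3207, 0.1282]
tool_rot: [[0.245, 0.804, 0.542], [0.966, -0.152, -0.211], [-0.087, 0.575, -0.814]]
contact_force: [-0.5, 0.4, -2.4]
gripper_width: 0.0237
grip_force: 60.0
```

```bash
python3 tgt.py -.11 -.002 -.02
```

```text
pos [0.4842 0.3207 0.1282] qpos [-0.9005  0.4471 -0.1377  2.1029  1.0534  0.7942 -2.0863] F [-0.4638  0.3928 -2.4179]
target [0.4845 0.3205 0.1295] rotvec units [ 0.0169 -0.0216 -0.021 ] d world [ 0.341  -0.2016  1.3008]
d in target axes [-0.2282  1.051  -0.832 ] d in present axes [-0.2247  1.0527 -0.8309] axis S in tool [-0.1079  0.0017 -0.9942]
face gap -20.764384773585967 lateral yb,xb 0.2280259255562524 -0.892205851449962 angle 0.0025172452971476025
```

Emit:
{"fn": "drive_tool", "kwargs": {
  "delta_pos": [
    [-1.6,0,-15],
    [-0.5,0,-5],
    [0,0,0],
    [1.4,0,13],
    [1.1,0,10],
    [0,0,0],
    [0,0,0]
  ],
  "rot": [
    [0,0,0],
    [0,0,0],
    [0,0,0],
    [0,0,0],
    [0,0,0],
    [0,0,0],
    [0,0,0]
  ]
}}

```text
clock: 22.55
position: [0.4866, 0.3201, 0.1245]
tool_rot: [[0.245, 0.804, 0.542], [0.965, -0.152, -0.212], [-0.088, 0.575, -0.814]]
contact_force: [0.1, 0.4, -3.2]
gripper_width: 0.0235
grip_force: 60.0
```

```bash
python3 tgt.py -.11 -.002 -.023|grep -v target
```

```text
pos [0.4866 0.3201 0.1245] qpos [-0.8988  0.4549 -0.134   2.1017  1.0607  0.7886 -2.0912] F [ 0.1487  0.4208 -3.1871]
face gap -25.265232822104498 lateral yb,xb 0.012379075994746245 -0.9307287868342914 angle 0.0018429710577668526
```

Emit:
{"fn": "drive_tool", "kwargs": {
  "delta_pos": [
    [-1.6,0,-15],
    [-0.5,0,-5],
    [0,0,0],
    [1.4,0,13],
    [1.1,0,11],
    [0,0,0],
    [0,0,0]
  ],
  "rot": [
    [0,0,0],
    [0,0,0],
    [0,0,0],
    [0,0,0],
    [0,0,0],
    [0,0,0],
    [0,0,0]
  ]
}}

```text
clock: 23.25
position: [0.4888, 0.3189, 0.1215]
tool_rot: [[0.246, 0.804, 0.542], [0.965, -0.152, -0.213], [-0.089, 0.576, -0.813]]
contact_force: [-4.8, -1.5, 5.1]
gripper_width: 0.0236
grip_force: 60.1
```

```bash
python3 tgt.py -.11 -.002 -.027|grep -v target
```

```text
pos [0.4888 0.3189 0.1215] qpos [-0.8974  0.4614 -0.1306  2.1015  1.0682  0.7844 -2.0967] F [-4.7696 -1.5295  5.0756]
face gap -29.141692324015985 lateral yb,xb -0.8206429087098472 -0.6435922006738769 angle 0.0023875296367634746
```

Emit:
{"fn": "drive_tool", "kwargs": {
  "delta_pos": [
    [-1.6,0,-15],
    [-0.5,0,-5],
    [0,0,0],
    [1.4,0,13],
    [1.2,0,11],
    [0,0,0],
    [0,0,0]
  ],
  "rot": [
    [0,0,0],
    [0,0,0],
    [0,0,0],
    [0,0,0],
    [0,0,0],
    [0,0,0],
    [0,0,0]
  ]
}}

```text
clock: 23.95
position: [0.4904, 0.3186, 0.1192]
tool_rot: [[0.247, 0.803, 0.543], [0.965, -0.152, -0.214], [-0.089, 0.576, -0.812]]
contact_force: [-14.2, -5.2, 19.0]
gripper_width: 0.0236
grip_force: 63.2
```

```bash
python3 tgt.py -.11 -.002 -.027|grep -v target
cat > tilt.py <<'E'
from h import *
import wf
im=grab_frame("wrist");cv2.imwrite("pics/wt.png",im[:,:,::-1]);wf.measure()
E
python3 tilt.py | grep full
```

```text
pos [0.4904 0.3186 0.1192] qpos [-0.8966  0.4665 -0.1288  2.101   1.0745  0.7813 -2.1019] F [-14.2417  -5.2013  19.0255]
face gap -31.93520582873835 lateral yb,xb -0.8067269939916455 -0.6536744769015475 angle 0.003284274973908094
full 0 ry -0.20239629106858037 dx,dy mm [-3.3802  0.6606] 3.578125
full 1 ry -0.19286667118272482 dx,dy mm [-4.3552  0.485 ] 1.8671875
```

Emit:
{"fn": "drive_tool", "kwargs": {
  "delta_pos": [
    [-1.6,0,-15],
    [-3,0,-30],
    [-3,0,-30],
    [-3,0,-30],
    [0,0,0]
  ],
  "rot": [
    [0,0,0],
    [0,0,0],
    [0,0,0],
    [0,0,0],
    [0,0,0]
  ]
}}

```text
clock: 24.5
position: [0.4306, 0.3341, 0.2075]
tool_rot: [[0.242, 0.803, 0.544], [0.967, -0.152, -0.206], [-0.082, 0.576, -0.813]]
contact_force: [0.5, 0.8, -3.7]
gripper_width: 0.0238
grip_force: 62.1
```

Run:
```python
from h import *
np.set_printoptions(precision=2,suppress=True)
for n,f in(("side","b"),("scene","a")):
    A=cv2.imread(f"pics/{f}.png",0); cur=cv2.resize(cv2.cvtColor(grab_frame(n),cv2.COLOR_RGB2GRAY),None,fx=1.5,fy=1.5); M=cv2.resize(cv2.imread(f"pics/m_{n}.png",0),None,fx=1.5,fy=1.5)
    c=cal(n)
    import tgt
    up=np.array([.5215,.230,.118])
    for name,P,ax in(("up",up,np.array([0,0,1.])),("sl",tgt.top,tgt.S)):
        u=proj(c,np.array([P,P-ax*.02]))*1.5; exp=u[1]-u[0]; x,y=u[0].round().astype(int)
        T=A[y-9:y+8,x-14:x+15]
        for lab,I in(("after up",M),("now",cur)):
            r=cv2.matchTemplate(I[y-25:y+45,x-34:x+35],T,cv2.TM_CCOEFF_NORMED);_,v,_,l=cv2.minMaxLoc(r); print(n,name,lab,"shift",np.array(l)-[20,16],"score",round(v,2),"expected 20mm",exp)
    for lab,I in(("0",A),("up",M),("now",cur)):
        u=proj(c,up[None])[0]*1.5; x,y=u.round().astype(int); print(lab,I[y-8:y+34:1,x-2:x+3].mean(1).astype(int))
for t in("upright_pin_top","sloping_pin_top"):
    for n in("side","scene"): print(t,n,[(np.round(q["uv"],1),round(q["confidence"],2)) for q in nets.place_of(t,n)])
```

```text
side up after up shift [1 0] score 0.97 expected 20mm [-0.3177  9.3107]
side up now shift [ 8 33] score 0.65 expected 20mm [-0.3177  9.3107]
side sl after up shift [0 0] score 0.96 expected 20mm [-5.204   6.1406]
side sl now shift [ 0 -1] score 0.77 expected 20mm [-5.204   6.1406]
0 [169 197 217 228 228 223 215 209 205 200 191 174 154 131 117 107 105 105
 106 105 105 104 102 101  99  97  94  89  84  82  82  87  92  95  96  98
  98  98 101 106 115 119]
up [172 203 224 238 243 245 244 241 231 215 187 165 145 131 120 112 105 102
 101 101 103 104 104 103 100  95  90  84  79  79  82  88  92  94  95  97
  97  96  96  95  96  96]
now [ 45  45  46  47  46  46  45  45  45  45  44  44  45  46  46  45  46  46
  46  46  48  50  53  53  51  50  50  51  56  65  75  84  90  94  97  97
  97  98 102 108 117 122]
scene up after up shift [1 0] score 0.69 expected 20mm [-0.6803  8.6248]
scene up now shift [ 15 -16] score 0.77 expected 20mm [-0.6803  8.6248]
scene sl after up shift [1 0] score 0.79 expected 20mm [-5.4872  4.3365]
scene sl now shift [-6  2] score 0.82 expected 20mm [-5.4872  4.3365]
0 [104 106 113 133 152 153 154 154 154 155 155 152 135 112  88  80  79  81
  81  81  81  80  79  74  76  80  88  76  59  50  57  68  74  75  75  73
  73  72  72  85 102 125]
up [108 108 107 106 106 105 105 105 105 105 105 101  92  82  79  79  80  81
  81  81  82  83  85  84  80  76  74  62  50  49  59  70  76  77  77  76
  75  75  74  74  74  74]
now [112 112 111 111 110 106  94  78  60  45  32  24  21  20  23  24  25  24
  24  24  25  24  23  23  22  22  22  22  22  21  21  21  20  20  20  21
  20  20  21  20  20  21]
upright_pin_top side [(array([328.9, 197.6]), 0.36), (array([243.6, 310.6]), 0.21)]
upright_pin_top scene []
sloping_pin_top side [(array([268. , 235.6]), 0.48)]
sloping_pin_top scene [(array([264.7, 246.8]), 0.65)]
```

Run:
```python
from h import *
np.set_printoptions(linewidth=160)
s1=cv2.resize(cv2.imread("pics/s1.png",0),(160,130),interpolation=cv2.INTER_AREA)
m=cv2.imread("pics/m_side.png",0)[150:280,200:360]
b=cv2.resize(cv2.imread("pics/b.png",0),(512,384),interpolation=cv2.INTER_AREA)[150:280,200:360]
for n,I in(("b",b),("s1",s1),("after",m)):
    print(n); print("rows 200-228, cols 282..295"); print(I[50:78:1,82:96:3].T)
```

```text
b
rows 200-228, cols 282..295
[[157 152 146 150 177 205 224 223 199 172 139 122 114 112 114 117 124 121 112 101  91  88  96 107 111 107 102 102]
 [156 152 147 154 187 214 227 222 209 198 175 149 120 111 107 111 111 106  98  99  96  89  82  84  90  94  95  97]
 [156 153 153 171 211 227 226 216 207 203 188 164 128 112 106 106 106 105 102 100  95  90  84  83  89  95  98  99]
 [155 158 178 203 225 230 228 222 211 200 180 154 125 116 112 116 125 132 129 122 114 103  87  86  90  95  95  96]
 [179 200 220 229 232 232 232 231 229 221 201 178 150 133 122 117 119 124 128 123 114 110 112 120 132 136 136 141]]
s1
rows 200-228, cols 282..295
[[157 155 153 162 193 226 238 229 196 153 126 117 114 112 113 113 111 109 102  95  88  87  96 104 104  99  99 101]
 [156 152 147 156 188 218 222 191 140 110 104 104 105 106 107 106 103 100  96  94  90  82  76  82  91  95  96  95]
 [153 154 155 176 216 233 222 179 131 105 102 104 107 106 107 106 107 106 103  99  93  86  79  80  89  94  95  97]
 [154 160 181 214 235 242 237 212 163 123 111 109 108 111 112 109 103  98  96  93  88  79  76  83  91  95  94  95]
 [177 201 222 234 241 245 246 245 240 232 217 190 158 136 124 116 110 104 100  97  96 100 104 104  99  91  89  91]]
after
rows 200-228, cols 282..295
[[158 154 150 161 190 229 241 238 217 172 143 126 119 115 116 111 113 107 102  97  87  83  97 102 105 100 101 102]
 [160 155 147 150 186 229 243 244 235 203 165 135 122 118 108 109 103 103 106  98  91  85  77  85  93  95  94  97]
 [159 155 152 174 223 241 246 246 243 227 188 153 130 112 102 101 100 103 107 102  93  86  78  79  90  96  96  98]
 [158 158 180 217 238 245 247 247 246 240 219 175 144 125 110 102 100 104 104  97  90  82  77  82  88  97  96  96]
 [176 202 224 234 242 246 246 247 246 245 236 206 164 139 120 112 109 106  97  97  96  96 106 109 101  90  89  90]]
```

The sloping pin pushed back with about 26 N along its axis, well past its 10 N resistance, so it's on the stop. The networks also put the pin tops 20 mm in. Now I return the mallet to the board.

```bash
python3 tilt.py | grep full
cat > back.py <<'E'
from h import *
import tgt,sys
from scipy.spatial.transform import Rotation as Ro
np.set_printoptions(precision=4,suppress=True)
ry=float(sys.argv[1]); th=np.radians(float(sys.argv[2])); g=np.array([float(v) for v in sys.argv[3:6]])
s=telemetry.sense();p,R=s["position"],s["tool_rot"]
Rm=np.array([[np.cos(th),-np.sin(th),0],[np.sin(th),np.cos(th),0],[0,0,1]])
Rt=Rm@Ro.from_rotvec([0,-ry,0]).as_matrix()@tgt.D
pt=g-Rt@[0,0,.003]
print("p",p,"q",s["qpos"],"rot units",Ro.from_matrix(R.T@Rt).as_rotvec(degrees=True)/5,"d present axes",R.T@(pt-p)*1e3,"d target axes",Rt.T@(pt-p)*1e3,"up in target axes",Rt.T@[0,0,1])
E
python3 back.py -.19 79.4 .5 .2 .25
```

```text
full 0 ry -0.19436570023372804 dx,dy mm [-3.6561  0.7634] 3.65625
full 1 ry -0.17441842750667447 dx,dy mm [-5.0075  0.6361] 1.7890625
p [0.4316 0.3306 0.204 ] q [-0.9429  0.2938 -0.205   2.1025  0.8911  0.9386 -1.9761] rot units [ 6.9338 -0.8917 -1.0648] d present axes [-113.0704  102.9634   24.9335] d target axes [-122.4456   91.2351  -26.2925] up in target axes [-0.1889  0.     -0.982 ]
```

Emit:
{"fn": "drive_tool", "kwargs": {
  "delta_pos": [
    [0,0,-5],
    [0,0,-5],
    [0,0,0],
    [0,0,0],
    [0,0,0],
    [0,0,0],
    [-40,30,-8],
    [-40,30,-8],
    [-40,30,-8],
    [0,0,0]
  ],
  "rot": [
    [1.16,-0.15,-0.18],
    [1.16,-0.15,-0.18],
    [1.16,-0.15,-0.18],
    [1.16,-0.15,-0.18],
    [1.16,-0.15,-0.18],
    [1.16,-0.15,-0.18],
    [0,0,0],
    [0,0,0],
    [0,0,0],
    [0,0,0]
  ]
}}

```text
clock: 25.85
position: [0.498, 0.1991, 0.2602]
tool_rot: [[0.191, 0.981, -0.034], [0.963, -0.194, -0.188], [-0.191, 0.003, -0.982]]
contact_force: [-0.1, -0.6, -3.0]
gripper_width: 0.0235
grip_force: 62.1
```

```bash
python3 back.py -.19 20.1 .4567 -.1692 .18
```

```text
p [0.498  0.1991 0.2602] q [-0.4127  0.3066 -0.2049  1.7885  0.2105  1.1989 -0.8997] rot units [ 2.2598  0.0079 11.5179] d present axes [-347.3702   31.3572  146.4573] d target axes [-147.2168  331.6339  106.9823] up in target axes [-0.1889  0.     -0.982 ]
```

Emit:
{"fn": "drive_tool", "kwargs": {
  "delta_pos": [
    [0,0,0],
    [0,0,0],
    [0,0,0],
    [0,0,0],
    [0,0,0],
    [0,0,0],
    [0,0,0],
    [0,0,0],
    [0,0,0]
  ],
  "rot": [
    [0.28,0,1.44],
    [0.28,0,1.44],
    [0.28,0,1.44],
    [0.28,0,1.44],
    [0.28,0,1.44],
    [0.28,0,1.44],
    [0.28,0,1.44],
    [0.28,0,1.44],
    [0,0,0]
  ]
}}

```text
clock: 26.75
position: [0.4937, 0.206, 0.258]
tool_rot: [[0.918, 0.353, -0.181], [0.346, -0.936, -0.066], [-0.192, -0.002, -0.981]]
contact_force: [0.5, -0.9, -2.9]
gripper_width: 0.0239
grip_force: 62.1
```

Emit:
{"fn": "drive_tool", "kwargs": {
  "delta_pos": [
    [-10,20,2],
    [-20,41,4],
    [-20,41,4],
    [-20,41,4],
    [-20,41,4],
    [-20,41,4],
    [-20,41,4],
    [-20,41,4],
    [-12,25,1],
    [0,0,0]
  ],
  "rot": [
    [0,0,0],
    [0,0,0],
    [0,0,0],
    [0,0,0],
    [0,0,0],
    [0,0,0],
    [0,0,0],
    [0,0,0],
    [0,0,0],
    [0,0,0]
  ]
}}

```text
clock: 27.75
position: [0.4559, -0.1664, 0.2582]
tool_rot: [[0.918, 0.352, -0.181], [0.346, -0.936, -0.066], [-0.193, -0.002, -0.981]]
contact_force: [-1.0, 0.1, -2.5]
gripper_width: 0.0237
grip_force: 62.1
```

```bash
python3 back.py -.19 20.1 .4567 -.1692 .10;python3 tilt.py | grep full
python3 - <<'E'
import sys; sys.path.insert(0,'.')
from h import *
im=cv2.imread("pics/wt.png").max(2)
print(im[100:240:5,[230,250,270]].T)
E
```

```text
p [ 0.4559 -0.1664  0.2582] q [ 0.0142  0.2346  0.1716  1.8959  0.0637  1.1822 -1.0555] rot units [0.0015 0.0458 0.1029] d present axes [ 30.2044   3.1585 152.2548] d target axes [ 29.6227   2.9103 152.374 ] up in target axes [-0.1889  0.     -0.982 ]
full 0 ry -0.21701971853935326 dx,dy mm [-2.3472  0.3032] 3.546875
full 1 ry -0.18121931139998781 dx,dy mm [-4.7096  0.2396] 1.859375
[[154 143  60  22  21  22  19  21  19  20  21  55  32  21  19  23  23  24
   28  25  24  26  26  26  24  25  24  25]
 [155  48  21  21  21  21  21  22  19  23  48  61  21  20  22  25  24  27
   27  25  27  26  27  26  26  28  25  25]
 [152 105  51  22  21  21  18  21  21  21  29  93  21  23  23  21  22  23
   24  27  27  26  26  24  26  26  26  26]]
```

Emit:
{"fn": "drive_tool", "kwargs": {
  "delta_pos": [
    [5.8,1,30],
    [5.8,1,30],
    [5.8,1,30],
    [5.8,0,30],
    [5.8,0,30],
    [4,0,20],
    [2,0,9],
    [0,0,0],
    [0,0,0]
  ],
  "rot": [
    [0,0,0],
    [0,0,0],
    [0,0,0],
    [0,0,0],
    [0,0,0],
    [0,0,0],
    [0,0,0],
    [0,0,0],
    [0,0,0]
  ]
}}

```text
clock: 28.7
position: [0.4591, -0.1632, 0.0764]
tool_rot: [[0.917, 0.357, -0.179], [0.351, -0.934, -0.065], [-0.19, -0.003, -0.982]]
contact_force: [0.2, -0.1, -3.6]
gripper_width: 0.0239
grip_force: 62.1
```

Emit:
{"fn": "drive_tool", "kwargs": {
  "delta_pos": [
    [0.4,0,2],
    [0.4,0,2],
    [0.4,0,2],
    [0,0,0],
    [0,0,0]
  ],
  "rot": [
    [0,0,0],
    [0,0,0],
    [0,0,0],
    [0,0,0],
    [0,0,0]
  ]
}}

```text
clock: 29.2
position: [0.4583, -0.1636, 0.0698]
tool_rot: [[0.917, 0.356, -0.179], [0.35, -0.935, -0.064], [-0.191, -0.004, -0.982]]
contact_force: [0.0, -1.3, -2.9]
gripper_width: 0.0237
grip_force: 62.1
```

```bash
python3 back.py -.19 20.1 .4567 -.1692 .062; python3 -c "
from h import *
s=telemetry.sense();print(s['contact_force'],s['ft_torque'])"
```

```text
p [ 0.4583 -0.1636  0.0698] q [ 0.0394  0.5001  0.1453  2.0384  0.0358  0.7749 -1.0616] rot units [-0.0129  0.0213  0.1512] d present axes [-1.9831  4.679   5.2937] d target axes [-1.9311  4.6989  5.2953] up in target axes [-0.1889  0.     -0.982 ]
[ 0.0490831  -1.27411661 -2.89053212] [ 0.06927586 -0.05730716  0.00025513]
```

Not in contact yet; I lower it gently until the board carries it.

Emit:
{"fn": "drive_tool", "kwargs": {
  "delta_pos": [
    [0.3,1,1.5],
    [0.3,0,1.5],
    [0.2,0,1],
    [0,0,0],
    [0,0,0]
  ],
  "rot": [
    [0,0,0],
    [0,0,0],
    [0,0,0],
    [0,0,0],
    [0,0,0]
  ]
}}

```text
clock: 29.7
position: [0.4586, -0.1644, 0.0656]
tool_rot: [[0.917, 0.356, -0.18], [0.35, -0.935, -0.064], [-0.191, -0.004, -0.982]]
contact_force: [-0.1, 1.0, -2.2]
gripper_width: 0.0234
grip_force: 62.1
```

Emit:
{"fn": "drive_tool", "kwargs": {
  "delta_pos": [
    [0.2,0,1],
    [0.2,0,1],
    [0,0,0],
    [0,0,0]
  ],
  "rot": [
    [0,0,0],
    [0,0,0],
    [0,0,0],
    [0,0,0]
  ]
}}

```text
clock: 30.1
position: [0.4587, -0.1644, 0.0635]
tool_rot: [[0.917, 0.356, -0.18], [0.35, -0.935, -0.064], [-0.191, -0.004, -0.982]]
contact_force: [-0.4, 0.5, -2.8]
gripper_width: 0.0239
grip_force: 62.1
```

Emit:
{"fn": "drive_tool", "kwargs": {
  "delta_pos": [
    [0.2,0,1],
    [0.2,0,1],
    [0,0,0],
    [0,0,0]
  ],
  "rot": [
    [0,0,0],
    [0,0,0],
    [0,0,0],
    [0,0,0]
  ]
}}

```text
clock: 30.5
position: [0.4587, -0.1644, 0.0615]
tool_rot: [[0.917, 0.356, -0.18], [0.35, -0.935, -0.064], [-0.191, -0.004, -0.982]]
contact_force: [-0.5, -0.6, -2.9]
gripper_width: 0.0238
grip_force: 62.1
```

Emit:
{"fn": "drive_tool", "kwargs": {
  "delta_pos": [
    [0.2,0,1],
    [0.2,0,1],
    [0,0,0],
    [0,0,0]
  ],
  "rot": [
    [0,0,0],
    [0,0,0],
    [0,0,0],
    [0,0,0]
  ]
}}

```text
clock: 30.9
position: [0.4587, -0.1644, 0.0594]
tool_rot: [[0.917, 0.356, -0.18], [0.35, -0.935, -0.064], [-0.191, -0.004, -0.982]]
contact_force: [-0.4, -0.5, -3.1]
gripper_width: 0.0238
grip_force: 62.1
```

Emit:
{"fn": "drive_tool", "kwargs": {
  "delta_pos": [
    [0.2,0,1],
    [0.2,0,1],
    [0.2,0,1],
    [0,0,0],
    [0,0,0]
  ],
  "rot": [
    [0,0,0],
    [0,0,0],
    [0,0,0],
    [0,0,0],
    [0,0,0]
  ]
}}

```text
clock: 31.4
position: [0.4587, -0.1644, 0.0564]
tool_rot: [[0.917, 0.356, -0.18], [0.35, -0.935, -0.064], [-0.191, -0.004, -0.982]]
contact_force: [-0.1, -0.8, -2.6]
gripper_width: 0.0237
grip_force: 62.1
```

Emit:
{"fn": "drive_tool", "kwargs": {
  "delta_pos": [
    [0.2,0,1],
    [0.2,0,1],
    [0,0,0],
    [0,0,0]
  ],
  "rot": [
    [0,0,0],
    [0,0,0],
    [0,0,0],
    [0,0,0]
  ]
}}

```text
clock: 31.8
position: [0.4588, -0.1645, 0.0552]
tool_rot: [[0.917, 0.355, -0.18], [0.35, -0.935, -0.064], [-0.191, -0.004, -0.982]]
contact_force: [-2.4, -0.2, 6.5]
gripper_width: 0.0236
grip_force: 62.4
```

Emit:
{"fn": "drive_tool", "kwargs": {
  "delta_pos": [
    [-0.1,0,-0.5],
    [0,0,0],
    [0,0,0],
    [0,0,0],
    [0,0,0],
    [0,0,0],
    [0,0,0],
    [0,0,0],
    [0,0,0],
    [0,0,0]
  ],
  "rot": [
    [0,0,0],
    [0,0,0],
    [0,0,0],
    [0,0,0],
    [0,0,0],
    [0,0,0],
    [0,0,0],
    [0,0,0],
    [0,0,0],
    [0,0,0]
  ],
  "hand": -1
}}

```text
clock: 32.8
position: [0.4587, -0.1644, 0.0549]
tool_rot: [[0.917, 0.356, -0.18], [0.35, -0.935, -0.064], [-0.191, -0.004, -0.982]]
contact_force: [0.9, 0.4, -0.3]
gripper_width: 0.0878
grip_force: 0.0
```

Emit:
{"fn": "drive_tool", "kwargs": {
  "delta_pos": [
    [-2,0,-10],
    [-4,0,-20],
    [-6,0,-30],
    [-8,0,-40],
    [-8,0,-40],
    [0,0,0],
    [0,0,0],
    [0,0,0]
  ],
  "rot": [
    [0,0,0],
    [0,0,0],
    [0,0,0],
    [0,0,0],
    [0,0,0],
    [0,0,0],
    [0,0,0],
    [0,0,0]
  ]
}}

```text
clock: 33.6
position: [0.4574, -0.165, 0.197]
tool_rot: [[0.917, 0.356, -0.181], [0.35, -0.935, -0.064], [-0.192, -0.004, -0.981]]
contact_force: [0.0, 0.3, -0.4]
gripper_width: 0.0879
grip_force: 0.0
```

```bash
python3 look.py z1 mallet,bowl,mug,upright_pin_top,sloping_pin_top
python3 - <<'E'
from h import *
np.set_printoptions(precision=3,suppress=True)
im=cv2.imread("pics/z1.png");c=cal("wrist");m=(im.max(2)<45).astype(np.uint8)
n,l,s,cc=cv2.connectedComponentsWithStats(m)
for i in range(1,n):
    if s[i,4]>800: print(s[i],cc[i],onz(c,cc[i],.1))
a=np.linspace(0,2*np.pi,60)
for x,y in((.503,-.152),(.500,-.147)):
    u=proj(c,np.c_[x+.03*np.cos(a),y+.03*np.sin(a),0*a+.098]);print((x,y),u.min(0),u.max(0))
for n in("side","scene"):
    grab_frame(n); c=cal(n)
    for t in("upright_pin_top","sloping_pin_top","mallet","bowl","mug","tumbler"): print(n,t,[(np.round(q["uv"],1),round(q["confidence"],2)) for q in nets.place_of(t,n)][:2])
    print(n,"home pins expected",proj(c,np.array([[.5215,.23,.098],[.5095+.0113,.363-.0021,.1056-.0164]])))
E
```

```text
mallet [([250.7, 95.5], 0.71, array([ 0.506, -0.144,  0.014]))]
bowl []
mug []
upright_pin_top []
sloping_pin_top []
[ 215   70   77   87 5059] [252.876 114.833] [ 0.509 -0.145  0.1  ]
[    0   227   512   157 34849] [236.284 317.127] [ 0.292 -0.209  0.1  ]
(0.503, -0.152) [218.652  83.356] [297.666 161.098]
(0.5, -0.147) [211.198  84.845] [290.023 162.255]
side upright_pin_top [(array([291.2, 213.4]), 0.38)]
side sloping_pin_top [(array([267.8, 235.5]), 0.62)]
side mallet [(array([334.8, 193.9]), 0.9), (array([227.7, 193.8]), 0.66)]
side bowl [(array([311.5, 179.8]), 0.64)]
side mug [(array([287.6, 198.8]), 0.79), (array([243.3, 312.1]), 0.49)]
side tumbler [(array([244.2, 311.4]), 0.66)]
side home pins expected [[286.994 214.804]
 [266.276 236.547]]
scene upright_pin_top [(array([288.4, 214.1]), 0.45)]
scene sloping_pin_top [(array([264.8, 243.8]), 0.52), (array([254.4, 263.2]), 0.38)]
scene mallet [(array([230. , 174.5]), 0.72), (array([332.3, 183. ]), 0.66)]
scene bowl [(array([311.6, 162.1]), 0.68), (array([288.3, 214.8]), 0.61)]
scene mug [(array([289.7, 181.8]), 0.57)]
scene tumbler [(array([235. , 335.1]), 0.79)]
scene home pins expected [[287.452 215.645]
 [264.79  244.369]]
```

Both pins sit at their home pixels, the bystanders have not moved, and the mallet is on the board. One last check that it stands upright, then I hand in.

Run:
```python
from h import *
np.set_printoptions(precision=3,suppress=True)
from scipy.optimize import minimize
from scipy.spatial.transform import Rotation as Ro
c=cal("wrist");im=cv2.imread("pics/z1.png");m=(im.max(2)<45).astype(np.uint8);n,l,s,cc=cv2.connectedComponentsWithStats(m)
i=[k for k in range(1,n) if s[k,4]>800 and s[k,1]<200][0]; M=(l==i).astype(np.uint8)
M=cv2.fillConvexPoly(M,cv2.convexHull(np.argwhere(M)[:,::-1].astype(np.int32)),1)
a=np.linspace(0,2*np.pi,40); head=np.vstack([np.c_[r*np.cos(a),r*np.sin(a),0*a+z] for z,r in((0,.028),(.003,.03),(.083,.03),(.086,.028))])
def cost(q):
    u=proj(c,head@Ro.from_rotvec([q[2],q[3],0]).as_matrix().T+[q[0],q[1],.014]);k=np.zeros(M.shape,np.uint8);cv2.fillConvexPoly(k,cv2.convexHull(np.round(u*16).astype(np.int32)),1,shift=4);return float(np.abs(k.astype(int)-M).sum())
q0=np.array([.504,-.145,0,0]);r=minimize(cost,q0,method="Nelder-Mead",options=dict(initial_simplex=q0+np.vstack([np.zeros(4),np.diag([.005,.005,.1,.1])])))
print(M.sum(),r.x,r.fun,min(cost([x,y,0,0]) for x in np.arange(.49,.52,.002) for y in np.arange(-.16,-.13,.002)))
```

```text
5247 [ 0.503 -0.148 -0.016  0.035] 151.0 315.0
```

The fit gives a tilt of about 0.04 rad at (0.503, −0.148): the mallet stands upright on the board, released.

```bash
python3 -c "
from bench import workorder
print(workorder.hand_in())"
```

```text
the job is handed in; nothing more can be done
None
```

The job is handed in with no verdict returned: I judge both pins home (upright first), though only the sloping one showed a clear stop force and the upright rests on camera views and mallet slip; the mallet stands upright on the board, released, and the bowl, mug and tumbler looked unmoved.

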